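# Bolt the spin coater down to its slotted base plate

## Task

Bolt the spin coater down to its slotted base plate: lift the T-bolt with the orange knob out of its grey holder, lower its head lengthwise into the middle slot and slide it gently along until the shank sits fully home in the open notch of the coater's foot, without shoving the coater along. Turn the knob clockwise so that the head comes square across under the slot's lips, and keep turning until the knob is down on the foot and firmly hand-tight, but do not overtighten it. Then let go, and leave the other things on the bench alone.

Things in the scene. Friction and masses are not known exactly. Their poses are not given: they have to be found in the camera images.
- bolt_head (a point): Centre of the T-bolt's steel hammer head, 12 mm wide (its x), 24 mm long (its y), 8 mm high; z runs up the 12 mm shank. Bolt and knob (tbolt) weigh about 0.26 kg. Each end of the head has one square and one rounded corner: in the slot it turns clockwise (from above) from lengthwise until it stops about 95 to 100 degrees on. A red line on the shank's top end shows the head's length.
- knob_grip (a point): Grip point on the bolt's axis in the orange bar knob (the nut), 51 to 52 mm above the head's centre, as the knob stands on its thread. Bar 46 mm long (its x), 18 mm thick (its y), from 20 mm below to 12 mm above this point; under it a dark flange of radius 14 mm, underside 26 mm below this point. The bar may start at any angle to the head.
- knob: The same knob; origin at its flange's underside on the bolt's axis. Quick thread, 4 mm a turn; clockwise runs it down. It drags on the thread with 0.1 N m, so it carries the bolt round until the head stops; then it runs down, touches the foot after a further 0.8 to 3.5 rad (it differs) and stiffens by some 0.5 N m per rad. Hand-tight is 0.2 to 0.3 N m; over 0.4 N m is too much. It stays tight when let go.
- slot_plate: Aluminium plate 200 (x) by 420 (y) by 30 mm; origin under its centre. Three T-slots along its y at x = -65, 0, 65 mm: mouth 14 mm wide, lips 10 mm thick, channel below 24.5 mm wide and 12 mm high, its floor 8 mm above the origin. The coater stands over the +y part of the middle slot; the -y part is free.
- coater: Blue spin coater with a black bowl on a dark steel sole; its origin moves with it. It is keyed into the middle slot and slides along the plate's y if pushed with over about 14 N. Housing 170 by 160 mm, top of the bowl 114 mm above the plate's top, nearest face 92 mm past notch_seat. Its flat dark steel foot, 60 mm wide and 10 mm thick, points to the plate's -y over the middle slot.
- notch_seat (a point): Where the bolt's axis comes to be when the shank touches the end of the foot's notch, at the height of the foot's top (40 mm above the bench). The notch is 14 mm wide, 26 mm deep, open to the plate's -y, in line with the middle slot.
- foot_edge (a point): Middle of the foot's free edge, at the notch's mouth, at the height of the foot's top; 20 mm before notch_seat.
- holder: Grey plastic block 50 by 70 by 24 mm, fixed; origin under its centre. The bolt stands loosely upright in its pocket (15 by 27 mm, 18 mm deep), the head's length along the block's y.
- amber_bottle: Bystander: amber bottle with red cap, radius 29 mm, 105 mm tall, origin under its centre.
- wafer_box: Bystander: round white wafer box, radius 42 mm, 18 mm high, origin under its centre.
- spanner: Bystander: steel spanner about 180 mm long, lying on the bench to the left of the plate.
Things that resemble listed ones, but are neither listed nor needed, are in the scene too. Leave any pink look-alike of the part that bears bolt_head alone.

How it is judged:
By the outcome, as a careful person would: the job done as asked, in the order asked, and still so for the second after the job is handed in, with the robot touching nothing.
It also fails if it takes over 70 s, if anything falls off the work surface, if the arm or the gripper's body presses on something with over 40 N, if the wrist force passes 120 N, or if a joint passes its speed limit or range.

## Robot

A 6-joint arm with a two-finger parallel gripper is mounted at the origin on the work surface. World frame = base frame: x ahead of the robot, y to its left, z up, the work surface at z = 0. Lengths are in m, angles in degrees, forces in N, time in s.
With the tool pointing down it reaches from about 0.275 to 0.825 m from the base axis. Payload 4.9 kg.
Tool frame: the origin (TCP) lies at the centre of the arm's flange, where the gripper is bolted on; the fingertips stand 173 mm ahead of it and the grasp point (between the pads) lies manip.grip_depth ahead of it (manip.grip_depth is the distance from the TCP to the grasp point, in m); z points along the fingers, y is the line along which they close (so a half turn about z gives the same grasp; the last joint's range is limited). The gripper opens to 85 mm and grips with 20 to 120 N. Pads are 22 mm wide; open, the fingers measure 114 mm over their backs; the gripper's body (76 mm by 85 mm) begins 54 mm behind the grasp point. The pads swing forward as they close: fully open they stand 13 mm farther back than shut.
Start: joints at [59.404, 18.69, -11.035, 60.275, 0, 82.311], TCP at [0.214, 0.507, 0.405] pointing down, gripper open.
Joint ranges: [-152.03, 152.03], [-55.5, 102.48], [-74.3, 77.21], [-110.64, 120.58], [-84.22, 78.4], [-180, 180]. Speed limits (degrees/s): [147.25, 147.25, 180, 180, 180, 180].

## Interface

Orientations are given as [roll, pitch, yaw] about the fixed x, y, z axes, in that order (R = Rz(yaw) Ry(pitch) Rx(roll)).
In Python, from workcell import manip, imaging, finder gives the robot as it stands.
- The arm moves only by the tool servo_tool, never from a script. Its arguments are lists of equal length, an entry for each row: "rot": the turn, a rotation vector about the world's x, y, z in degrees, a list of three; "dp": the shift along the world's x, y, z in m, a list of three; "fingers": the finger opening in m, from 0 to 0.0854. In form: {"rot": [[ax, ay, az], ...], "dp": [[x, y, z], ...], "fingers": [fingers, ...]}. A call has 1 to 5 rows; each row shifts and turns the commanded pose from where the row before left it; what a row does not reach is not made up. A row lasts 1/8 s, in which the tool goes at most 62.5 mm and 10.7 degrees, less where a joint would pass 70% of its speed; a pose out of reach is approached as far as the arm can. A call is refused whole if a number of a shift passes 0.0625 or a number of a turn 10.7, either way. A call with a gripper value outside its range is refused whole. The fingers move at their own pace and stop on an object; the grip force is fixed at half the most. Time passes only in rows, so rows that do not move let the fingers close. It gives the time, the measured TCP pose, the force, the opening and the grip force at its end, in the units of the state.
- manip.get_state(): the state, without advancing time (a new reading comes with each control period).
- imaging.camera(name): name is "scene" or "side" or "wrist"; returns a dict with "image" (400x640x3 uint8, red, green, blue), "depth" (400x640 float32, m along the optical axis (not along the pixel's ray), 0 where there is no reading), "fx", "fy", "cx", "cy" (pixels), "R" (3x3) and "t" (3): a world point X has camera coordinates R X + t. Camera axes: x right, y down, z forward; pixel columns grow to the right and rows downward; lengths in m; the calibration is good to about 2 mm. A picture is of the moment at which its call begins.
- manip.sign_off(): hands the job in; it is judged then, once.
Trained networks look in a picture, given as the dict that the camera call returned (one of the last four; its "shot" number tells which), for a name from the list of things; names that differ only in an ending like _2 or _b are one class to them, and where a whole thing is asked for, a point or a joint stands for the part that bears it (a point fixed in the world has none). Each returns a list of dicts, best first, with "score" (0 to 1); they miss things now and then, are a little off and sometimes report something else, mostly with a low value. They report only what shows in the picture. A call takes as long as a camera call. They do not tell look-alikes from the thing itself.
- finder.regions_of(picture, name): "mask" (400x640 bool, what is visible of it) and "box" ([left, top, right, bottom] in pixels, round what is visible of it).
- finder.spot_point(picture, name): "at" ([column, row] in pixels: a listed point, or the origin of a listed thing).
The state is a dict: "time_s": time; "qpos": joint angles; "qvel": joint speeds; "effort": joint torques, N m; "tool_pos": TCP position; "orientation": TCP orientation; "contact_force": force on the tool from outside, world axes, zero at the start; "torque": the same for the moment, N m; "gripper_width": opening from 0.0 (shut) to 1.0 (fully open); "gripper_force": force on a finger pad.
Only numpy, scipy, OpenCV 4.12 (cv2) and the standard library are available. Lean on these libraries where they do the work, as an engineer would, in place of code of your own. Each camera call takes 0.05 s, during which the arm holds its last target. There are 200 camera calls.

## Working session

There is one attempt and no reset: what is moved stays moved. The work goes in short steps, Python scripts to look and compute and a tool call to move; the robot and the scene stay as the last step left them, time stands still between calls to the robot, and variables do not carry over. Pictures are saved under pics/ and viewed, at most 10 in all, crops included, and the job is handed in when it is done.

Besides the shell and the picture viewer there is one more tool, called after "Emit:" by a JSON object that holds its "method" and its "body", one argument or row to a line. servo_tool: Moves the arm, as the interface text tells. Its arguments: {"type":"object","properties":{"rot":{"type":"array"},"dp":{"type":"array"},"fingers":{"type":"array"}},"required":["rot","dp","fingers"]}

```bash
mkdir -p pics; ls
cat > h.py <<'E'
import numpy as np, cv2
from workcell import manip, imaging, finder
def world(p,uv,depth=None,z=None):
    u,v=uv; d=np.array([(u-p["cx"])/p["fx"],(v-p["cy"])/p["fy"],1.0])
    R=np.array(p["R"]);t=np.array(p["t"]); c=-R.T@t; w=R.T@d
    s=depth if depth is not None else (z-c[2])/w[2]
    return c+s*w
def dep(p,uv):
    u,v=int(round(uv[0])),int(round(uv[1])); a=p["depth"][max(v-1,0):v+2,max(u-1,0):u+2]; a=a[a>0]
    return float(np.median(a)) if a.size else None
def save(p,n): cv2.imwrite("pics/"+n,p["image"][:,:,::-1])
E
python3 - <<'E'
from h import *
np.set_printoptions(precision=4,suppress=True)
print(manip.get_state(), manip.grip_depth)
P={n:imaging.camera(n) for n in("scene","side","wrist")}
cv2.imwrite("pics/a.png",cv2.resize(np.vstack([P["scene"]["image"],P["side"]["image"]])[:,:,::-1],(480,600),interpolation=cv2.INTER_AREA))
save(P["scene"],"scene.png");save(P["side"],"side.png");save(P["wrist"],"wrist.png")
for n,p in P.items():
  for th in("bolt_head","knob_grip","knob","notch_seat","foot_edge","holder","slot_plate","coater","amber_bottle","wafer_box"):
    for r in finder.spot_point(p,th)[:3]:
      d=dep(p,r["at"]) if 0<=r["at"][0]<640 and 0<=r["at"][1]<400 else None
      print(n,th,round(r["score"],2),np.round(r["at"],1),world(p,r["at"],d) if d else None)
E
```

```text
pics
{'time_s': 0.0, 'qpos': array([ 59.4027,  18.7324, -11.0926,  60.2754,  -0.0024,  82.311 ]), 'qvel': array([-0.0258, -0.0498, -0.0598,  0.017 , -0.0892, -0.0542]), 'effort': array([ -0.0003, -44.3399,  26.244 ,   0.0154,  -0.0002,   0.    ]), 'tool_pos': array([0.2139, 0.5064, 0.4039]), 'orientation': array([-179.9002,   -0.011 ,  157.0917]), 'contact_force': array([-0.0185,  0.0078,  0.1497]), 'torque': array([ 0.0013, -0.0025,  0.0362]), 'gripper_force': 0.0, 'gripper_width': 1.002300533754556} 0.1547
scene bolt_head 0.58 [268.4 169.9] [ 0.4826 -0.3054  0.025 ]
scene bolt_head 0.5 [251.  158.9] [ 0.4681 -0.4194  0.0134]
scene bolt_head 0.44 [298.7 169.7] [ 0.3855 -0.2425  0.0031]
scene knob_grip 0.66 [274.2 156.2] [ 0.4492 -0.3049  0.0697]
scene knob_grip 0.6 [297.9 159.6] [ 0.3936 -0.2375  0.0568]
scene knob_grip 0.47 [250.2 145.9] [ 0.4623 -0.4219  0.0696]
scene knob 0.7 [250.1 158.3] [ 0.4745 -0.4163  0.0211]
scene knob 0.49 [271.  165.5] [ 0.4589 -0.3158  0.0272]
scene knob 0.4 [296.6 162.2] [ 0.3978 -0.2406  0.0457]
scene notch_seat 0.86 [318.7 215.5] [0.5579 0.0061 0.041
[... 705 characters left out ...]
0571]
side knob 0.77 [267.9 301.5] [ 0.3692 -0.2709  0.068 ]
side knob 0.68 [323.9 316.8] [ 0.4623 -0.3309  0.0643]
side notch_seat 0.58 [318.8 208.1] [ 0.555  -0.0019  0.036 ]
side foot_edge 0.73 [320.5 210. ] [ 0.5589 -0.0045  0.0307]
side foot_edge 0.59 [319.  213.9] [0.5583 0.0054 0.0089]
side holder 0.73 [318.7 329.6] [ 0.4535 -0.3291  0.0228]
side slot_plate 0.66 [309.9 207.2] [0.5324 0.0034 0.0401]
side slot_plate 0.59 [255.6 155.9] [ 0.4474  0.3446 -0.0007]
side coater 0.63 [309.1 194.6] [0.5443 0.052  0.0418]
side coater 0.62 [323.1 311.3] [ 0.4621 -0.3257  0.0745]
side coater 0.41 [319.4 207.4] [ 0.5568 -0.0012  0.0375]
side amber_bottle 0.65 [411.1 340.3] [ 0.6039 -0.4113  0.0455]
```

Run:
```python
import cv2
a=cv2.imread("pics/scene.png")[110:330,180:500];b=cv2.imread("pics/side.png")[120:400,180:500]
cv2.imwrite("pics/sc2.png",cv2.resize(a,(800,550),interpolation=cv2.INTER_CUBIC))
cv2.imwrite("pics/sd2.png",cv2.resize(b,(685,600),interpolation=cv2.INTER_CUBIC))
```

```text
(no output)
```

View pics/sc2.png

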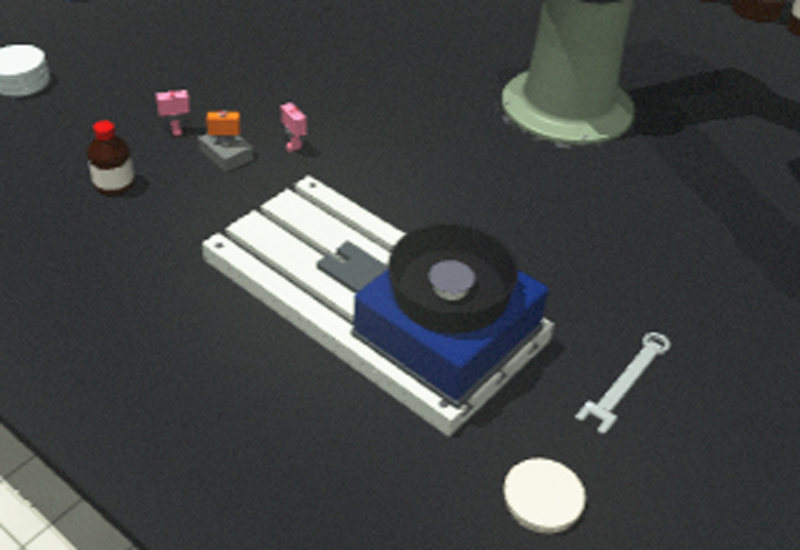

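View pics/sd2.png

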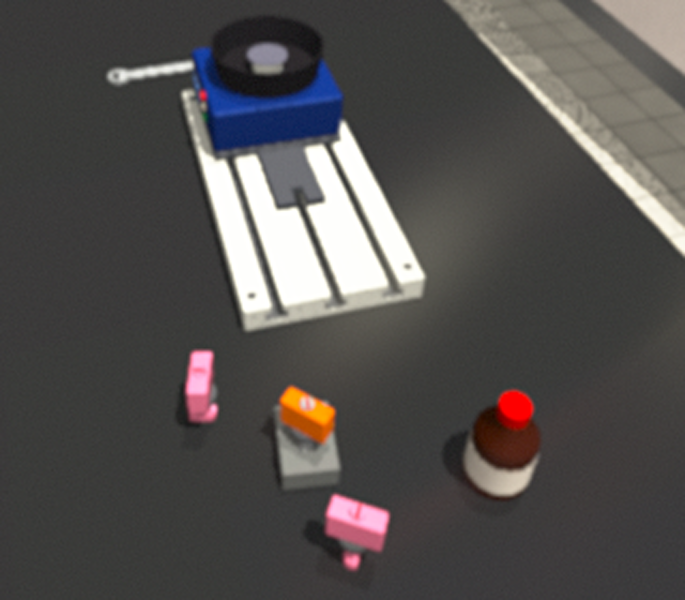

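The orange-knobbed bolt stands in the grey holder, at scene ≈(269,159) and side ≈(324,313). The two pink ones, at scene ≈(249,150)/(297,158) and side ≈(346,364)/(272,300), are look-alikes with no holder, so I'll leave them alone. The notch is at scene ≈(318,212).

Run:
```python
from h import *
np.set_printoptions(precision=4,suppress=True)
p=imaging.camera("wrist");R=np.array(p["R"]);print("cam",-R.T@p["t"],"axis",R[2],"xaxis",R[0],p["fx"])
s=manip.get_state()
for n in("scene","side"):
  p=imaging.camera(n)
  D=p["depth"];v,u=np.mgrid[0:400,0:640];im=p["image"].astype(int)
  R=np.array(p["R"]);C=np.stack([(u-p["cx"])/p["fx"]*D,(v-p["cy"])/p["fy"]*D,D],-1);W=(C-p["t"])@R
  m=(im.min(2)>150)&(W[...,2]>.015)&(W[...,2]<.04)&(abs(W[...,0]-.55)<.3)&(abs(W[...,1])<.35)&(D>0)
  q=W[m][:,:2].astype(np.float32);print(n,m.sum(),cv2.minAreaRect(q))
  m=(im[...,0]>180)&(im[...,2]<80)&(im[...,1]>60)&(D>0)&(W[...,2]>.04)&(W[...,2]<.12)
  q=W[m];print(m.sum(),np.median(q,0),q.min(0),q.max(0))
```

```text
cam [0.1385 0.5384 0.3735] axis [ 0.2925 -0.1231 -0.9483] xaxis [0.3887 0.9214 0.0002] 333.99286343553655
scene 2333 ((0.5595842599868774, 0.0935707688331604), (0.5358300805091858, 0.22471611201763153), 84.34760284423828)
30 [ 0.4683 -0.3137  0.0736] [ 0.4475 -0.3373  0.0691] [ 0.485  -0.2982  0.0773]
side 4636 ((0.5513443350791931, -0.053367167711257935), (0.6012089848518372, 0.20248012244701385), 87.48821258544922)
239 [ 0.4659 -0.3277  0.0726] [ 0.1864 -0.3429  0.0491] [0.4838 0.9831 0.0884]
```

Emit:
{"method": "servo_tool", "body": {
  "rot": [
    [0,0,0],
    [0,0,0],
    [0,0,0],
    [0,0,0],
    [0,0,0]
  ],
  "dp": [
    [0.034,-0.052,0],
    [0.034,-0.052,0],
    [0.034,-0.052,0],
    [0.034,-0.052,0],
    [0.034,-0.052,0]
  ],
  "fingers": [0.085,0.085,0.085,0.085,0.085]
}}

```text
time_s: 2.42
tool_pos: [0.3849, 0.2449, 0.405]
orientation: [180.0, 0.0, 157.1]
contact_force: [0.8, -0.1, -0.1]
gripper_width: 0.996
gripper_force: 0.0
```

Emit:
{"method": "servo_tool", "body": {
  "rot": [
    [0,0,0],
    [0,0,0],
    [0,0,0],
    [0,0,0],
    [0,0,0]
  ],
  "dp": [
    [0.034,-0.052,0],
    [0.034,-0.052,0],
    [0.034,-0.052,0],
    [0.034,-0.052,-0.02],
    [0.034,-0.052,-0.02]
  ],
  "fingers": [0.085,0.085,0.085,0.085,0.085]
}}

```text
time_s: 3.05
tool_pos: [0.5522, -0.0109, 0.3663]
orientation: [180.0, 0.1, 157.1]
contact_force: [0.5, 1.3, 0.0]
gripper_width: 0.993
gripper_force: 0.0
```

Emit:
{"method": "servo_tool", "body": {
  "rot": [
    [0,0,0],
    [0,0,0]
  ],
  "dp": [
    [0,-0.03,0],
    [0,0,0]
  ],
  "fingers": [0.085,0.085]
}}

```text
time_s: 3.3
tool_pos: [0.5514, -0.041, 0.3658]
orientation: [-180.0, -0.0, 156.9]
contact_force: [-0.4, 0.4, 0.3]
gripper_width: 0.995
gripper_force: 0.0
```

```bash
cat >> h.py <<'E'
def cloud(p):
    D=p["depth"];v,u=np.mgrid[0:400,0:640]
    C=np.stack([(u-p["cx"])/p["fx"]*D,(v-p["cy"])/p["fy"]*D,D],-1);return (C-p["t"])@np.array(p["R"])
E
python3 - <<'E'
from h import *
np.set_printoptions(precision=4,suppress=True)
s=manip.get_state();print(s["time_s"],s["tool_pos"],s["orientation"],s["qpos"])
p=imaging.camera("wrist");save(p,"foot.png");np.savez("foot.npz",**{k:p[k] for k in("image","depth","fx","fy","cx","cy","R","t")})
for th in("notch_seat","foot_edge","slot_plate","coater"):
    for r in finder.spot_point(p,th)[:2]:
      print(th,round(r["score"],2),np.round(r["at"],1),world(p,r["at"],z=0.04))
W=cloud(p);g=p["image"].astype(int)
for z0,z1 in((.025,.036),(.036,.046)):
  m=(W[...,2]>z0)&(W[...,2]<z1)&(p["depth"]>0);print(z0,m.sum(),np.median(W[m],0))
E
```

```text
3.3 [ 0.5514 -0.041   0.3658] [-179.9843   -0.0454  156.8787] [-11.9015  20.6635 -14.11    55.2741  -0.0066  11.2198]
notch_seat 0.31 [ 41.2 199.5] [ 0.4648 -0.2812  0.04  ]
foot_edge 0.88 [328.8 177.2] [ 0.5498 -0.0275  0.04  ]
slot_plate 0.66 [ 13.  213.5] [ 0.4657 -0.3144  0.04  ]
slot_plate 0.56 [389.7 146.2] [0.5448 0.0326 0.04  ]
coater 0.95 [411.9 145.3] [0.5517 0.0509 0.04  ]
coater 0.28 [ 32.8 202.4] [ 0.464  -0.2902  0.04  ]
0.025 40538 [ 0.521  -0.0496  0.0296]
0.036 9932 [0.5493 0.0342 0.0397]
```

View pics/foot.png

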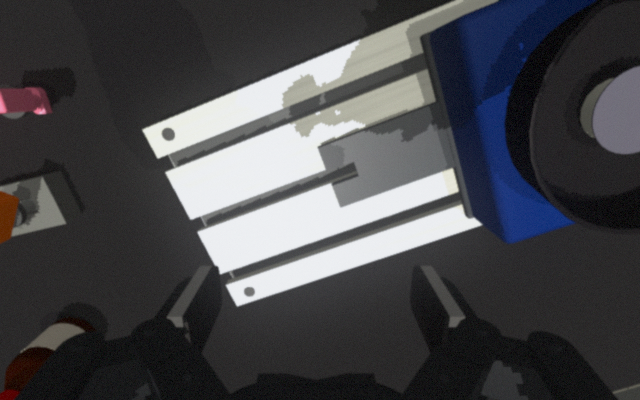

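The foot is seen from above: its free edge runs from (320,146) to (342,206), the notch's end is near (357,169), and the middle slot runs from (203,220) into it. At the left edge are the orange knob at (5,215) and a pink look-alike at (20,100).

Run:
```python
from h import *
np.set_printoptions(precision=4,suppress=True)
p=dict(np.load("foot.npz"));W=cloud(p);g=p["image"].astype(int).max(2);ok=p["depth"]>0
v,u=np.mgrid[0:400,0:640]
Z=W[...,2]
foot=ok&(Z>.036)&(Z<.045)&(g<170)&(u<460)&(u>300)&(v>90)&(v<215)
X=W[foot][:,:2];print("foot",foot.sum(),Z[foot].mean(),cv2.minAreaRect(X.astype(np.float32)))
# plate yaw: bright-plate edges; slot centre points (dark, middle slot)
pl=ok&(Z>.025)&(Z<.034)&(u<330)
# middle slot: dark pixels intersected with plane z=.03
pts=[]
for c in range(215,315,4):
  r0=222-(c-203)*.351
  rr=np.arange(int(r0-14),int(r0+15)); dk=g[rr,c]<150
  if dk.sum()>2: 
    e=rr[dk]; pts.append([world(p,(c,e[0]-.5),z=.03)[:2],world(p,(c,e[-1]+.5),z=.03)[:2]])
pts=np.array(pts)
def fit(q):
  a=np.polyfit(q[:,1],q[:,0],1);r=q[:,0]-np.polyval(a,q[:,1]);k=abs(r)<.002
  return np.polyfit(q[k,1],q[k,0],1)
a,b=fit(pts[:,0]),fit(pts[:,1]);print("slot edges",a,b,"yaw",np.degrees(np.arctan(-a[0])),np.degrees(np.arctan(-b[0])),"at y=0 width",a[1]-b[1], "n",len(pts))
m=(a+b)/2
# foot frame
th=-np.arctan(m[0]);ex=np.array([np.cos(th),np.sin(th)]);ey=np.array([-np.sin(th),np.cos(th)])
f=X@np.c_[ex,ey];o=np.array([m[1],0])@ex
print("foot lateral",np.percentile(f[:,0]-o,[.5,50,99.5]))
for lo,hi in((-.03,-.024),(-.024,-.018),(-.018,-.010),(-.004,.004),(.010,.018),(.018,.024),(.024,.03)):
  k=(f[:,0]-o>lo)&(f[:,0]-o<hi);print(lo,hi,k.sum(),np.sort(f[k,1])[:3],np.percentile(f[k,1],1) if k.sum() else 0)
print("o",o,"ex",ex,"ey",ey)
cv2.imwrite("pics/footc.png",cv2.resize(p["image"][130:220,290:430,::-1],(770,495),interpolation=cv2.INTER_CUBIC))
```

```text
foot 8298 0.039671413934327236 ((0.5592425465583801, 0.02902131713926792), (0.11467397958040237, 0.0912836417555809), 87.19202423095703)
slot edges [0.0407 0.546 ] [0.041  0.5585] yaw -2.3320302992025432 -2.3501760132020895 at y=0 width -0.012582222680642019 n 25
foot lateral [-0.0341 -0.0025  0.0357]
-0.03 -0.024 926 [-0.005  -0.0049 -0.0048] -0.003842641659907949
-0.024 -0.018 907 [-0.005  -0.0048 -0.0046] -0.0037676203784462858
-0.018 -0.01 1184 [-0.0051 -0.0049 -0.0049] -0.0038410034644115383
-0.004 0.004 892 [0.0206 0.0206 0.0206] 0.02142845319740164
0.01 0.018 1088 [-0.0048 -0.0047 -0.0046] -0.003387945163934497
0.018 0.024 804 [-0.0049 -0.0048 -0.0047] -0.003811935713127083
0.024 0.03 697 [-0.0046 -0.0044 -0.0042] -0.0033109150362058987
o 0.5517933329377906 ex [ 0.9992 -0.0408] ey [0.0408 0.9992]
```

View pics/footc.png

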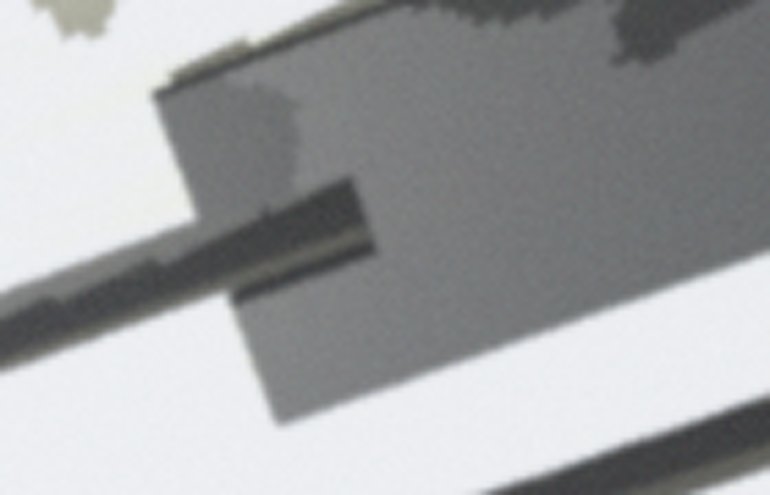

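The crop confirms the notch: its mouth is centred at about (329,177), in the middle of the foot, and its end is near (356,169). Seat estimate is (0.5507, -0.0073), plate yaw -2.3°. Now to the bolt.

Emit:
{"method": "servo_tool", "body": {
  "rot": [
    [0,0,0],
    [0,0,0],
    [0,0,0],
    [0,0,0],
    [0,0,0]
  ],
  "dp": [
    [-0.017,-0.057,0],
    [-0.017,-0.057,0],
    [-0.017,-0.057,0],
    [-0.017,-0.057,0],
    [-0.017,-0.057,0]
  ],
  "fingers": [0.085,0.085,0.085,0.085,0.085]
}}

```text
time_s: 4.18
tool_pos: [0.466, -0.3245, 0.367]
orientation: [-180.0, 0.1, 157.2]
contact_force: [1.5, 0.4, 0.4]
gripper_width: 0.994
gripper_force: 0.0
```

Emit:
{"method": "servo_tool", "body": {
  "rot": [
    [0,0,0]
  ],
  "dp": [
    [0,0,0]
  ],
  "fingers": [0.085]
}}

```text
time_s: 4.3
tool_pos: [0.4654, -0.3267, 0.3667]
orientation: [-179.9, 0.1, 156.8]
contact_force: [0.3, 1.9, 0.3]
gripper_width: 0.992
gripper_force: 0.0
```

Run:
```python
from h import *
np.set_printoptions(precision=4,suppress=True)
s=manip.get_state();print(s["tool_pos"],s["orientation"],s["qpos"])
p=imaging.camera("wrist");np.savez("bolt.npz",**{k:p[k] for k in("image","depth","fx","fy","cx","cy","R","t")})
for th in("knob_grip","bolt_head","holder"):
    for r in finder.spot_point(p,th)[:3]:
      print(th,round(r["score"],2),np.round(r["at"],1),world(p,r["at"],z={"knob_grip":.08,"bolt_head":.012,"holder":0}[th]))
W=cloud(p);I=p["image"].astype(int);Z=W[...,2];ok=p["depth"]>0
m=ok&(I[...,0]>150)&(I[...,2]<90)&(I[...,1]>50)&(Z>.05)&(Z<.12)&(abs(W[...,1]+.32)<.06)
print(m.sum(),np.percentile(Z[m],[5,50,95]))
zt=np.percentile(Z[m],95);k=m&(Z>zt-.004);print("top",zt,k.sum(),cv2.minAreaRect(W[k][:,:2].astype(np.float32)),np.argwhere(k).mean(0))
h=ok&(abs(Z-.024)<.004)&(abs(W[...,1]+.32)<.07)&(abs(W[...,0]-.465)<.07)
print("holder",h.sum(),cv2.minAreaRect(W[h][:,:2].astype(np.float32)))
a=np.argwhere(m);c=a.mean(0).astype(int);y,x=max(c[0]-60,0),max(c[1]-80,0)
print(x,y);cv2.imwrite("pics/bolt.png",cv2.resize(p["image"][y:y+120,x:x+160,::-1],(800,600),interpolation=cv2.INTER_CUBIC))
```

```text
[ 0.4654 -0.3267  0.3667] [-179.9345    0.0822  156.8412] [-42.4929  22.1679 -11.6943  56.0386  -0.0346 -19.3341]
knob_grip 0.89 [322.2 183.9] [ 0.4575 -0.318   0.08  ]
knob_grip 0.87 [357.1  56.5] [ 0.3814 -0.2595  0.08  ]
knob_grip 0.71 [224.4 237.2] [ 0.4681 -0.4112  0.08  ]
bolt_head 0.72 [352.7  64.5] [ 0.3838 -0.2561  0.012 ]
bolt_head 0.69 [234.5 214.5] [ 0.4702 -0.4205  0.012 ]
bolt_head 0.6 [322.6 171. ] [ 0.4635 -0.3188  0.012 ]
holder 0.91 [319.3 167.3] [ 0.4613 -0.3213  0.    ]
987 [0.072  0.0732 0.0746]
top 0.07458567138108922 986 ((0.4635661542415619, -0.3197169601917267), (0.01815114915370941, 0.04584551975131035), 41.034000396728516) [187.5284 323.2241]
holder 2440 ((0.4636740982532501, -0.3198407292366028), (0.07010497152805328, 0.05061373487114906), 80.33489227294922)
243 127
```

View pics/bolt.png

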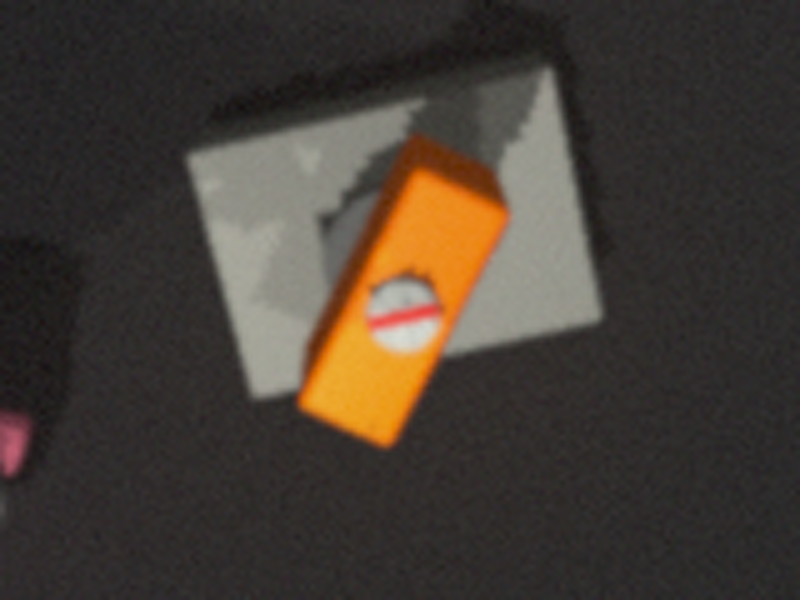

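The orange bar knob, with its red line at crop (405,315), stands in the grey holder. Its top is at z = 0.0735, as expected, and its thin axis is at 41°. I turn to yaw 311 so the last joint has about 320° of clockwise travel left later.

Emit:
{"method": "servo_tool", "body": {
  "rot": [
    [0,0,10.5],
    [0,0,10.5],
    [0,0,10.5],
    [0,0,10.5],
    [0,0,10.5]
  ],
  "dp": [
    [0,0.002,0],
    [0,0.002,0],
    [0,0.002,0],
    [0,0,0],
    [-0.002,0,0]
  ],
  "fingers": [0.06,0.06,0.06,0.06,0.06]
}}

```text
time_s: 5.12
tool_pos: [0.465, -0.3159, 0.3666]
orientation: [180.0, 0.0, -149.9]
contact_force: [-0.1, -0.5, -0.3]
gripper_width: 0.702
gripper_force: 0.0
```

Emit:
{"method": "servo_tool", "body": {
  "rot": [
    [0,0,10.5],
    [0,0,10.5],
    [0,0,10.5],
    [0,0,10.5],
    [0,0,10.5]
  ],
  "dp": [
    [0,0,0],
    [0,0,0],
    [0,0,-0.02],
    [0,0,-0.02],
    [0,0,-0.02]
  ],
  "fingers": [0.06,0.06,0.06,0.06,0.06]
}}

```text
time_s: 5.75
tool_pos: [0.465, -0.316, 0.3061]
orientation: [-180.0, 0.0, -97.4]
contact_force: [1.6, 0.8, -0.6]
gripper_width: 0.698
gripper_force: 0.0
```

Emit:
{"method": "servo_tool", "body": {
  "rot": [
    [0,0,10.5],
    [0,0,10.5],
    [0,0,10.5],
    [0,0,10.5],
    [0,0,7]
  ],
  "dp": [
    [0,0,0],
    [0,0,0],
    [0,0,0],
    [0,0,0],
    [0,0,0]
  ],
  "fingers": [0.06,0.06,0.06,0.06,0.06]
}}

```text
time_s: 6.38
tool_pos: [0.465, -0.316, 0.3066]
orientation: [-180.0, 0.0, -48.5]
contact_force: [0.0, -0.1, 0.1]
gripper_width: 0.701
gripper_force: 0.0
```

Emit:
{"method": "servo_tool", "body": {
  "rot": [
    [0,0,0]
  ],
  "dp": [
    [0,0,0]
  ],
  "fingers": [0.06]
}}

```text
time_s: 6.5
tool_pos: [0.4649, -0.3163, 0.3066]
orientation: [-180.0, -0.0, -48.8]
contact_force: [-0.6, -0.1, 0.8]
gripper_width: 0.699
gripper_force: 0.0
```

```bash
cat >> h.py <<'E'
def bar(p,xy,r=.06):
    W=cloud(p);I=p["image"].astype(int);Z=W[...,2]
    m=(p["depth"]>0)&(I[...,0]>130)&(I[...,2]<90)&(I[...,1]>45)&(I[...,0]-I[...,2]>90)&(Z>.05)&(Z<.3)&(np.hypot(W[...,0]-xy[0],W[...,1]-xy[1])<r)
    zt=np.percentile(Z[m],90);k=m&(Z>zt-.005);(c,s,a)=cv2.minAreaRect(W[k][:,:2].astype(np.float32))
    # red line
    q=k&(I[...,1]<90)&(I[...,0]>150)
    return k.sum(),np.median(Z[k]),np.array(c),np.array(s),a
E
python3 - <<'E'
from h import *
np.set_printoptions(precision=4,suppress=True)
s=manip.get_state();print(s["time_s"],s["tool_pos"],s["orientation"],s["qpos"])
p=imaging.camera("wrist");print(bar(p,(.4636,-.3197)))
E
```

```text
6.5 [ 0.4649 -0.3163  0.3066] [-179.9933   -0.0005  -48.8302] [ -41.7539   24.738   -17.3141   47.9466    0.0066 -172.9238]
(np.int64(1565), np.float64(0.07335780513480808), array([ 0.4638, -0.3202]), array([0.0176, 0.0458]), 40.70241165161133)
```

Emit:
{"method": "servo_tool", "body": {
  "rot": [
    [0,0,-0.4],
    [0,0,0],
    [0,0,0],
    [0,0,0],
    [0,0,0]
  ],
  "dp": [
    [-0.0012,-0.0037,0],
    [0,0,-0.04],
    [0,0,-0.03],
    [0,0,-0.0195],
    [0,0,0]
  ],
  "fingers": [0.06,0.06,0.06,0.06,0.03]
}}

```text
time_s: 7.18
tool_pos: [0.4623, -0.3211, 0.2154]
orientation: [180.0, 0.2, -49.4]
contact_force: [-0.0, -0.4, -0.6]
gripper_width: 0.504
gripper_force: 0.0
```

Emit:
{"method": "servo_tool", "body": {
  "rot": [
    [0,0,0],
    [0,0,0],
    [0,0,0],
    [0,0,0]
  ],
  "dp": [
    [0,0,0],
    [0,0,0],
    [0,0,0],
    [0,0,0]
  ],
  "fingers": [0.01,0.0,0.0,0.0]
}}

```text
time_s: 7.68
tool_pos: [0.4634, -0.322, 0.218]
orientation: [-180.0, -0.1, -49.3]
contact_force: [0.5, 0.6, 5.2]
gripper_width: 0.206
gripper_force: 59.7
```

Emit:
{"method": "servo_tool", "body": {
  "rot": [
    [0,0,0],
    [0,0,0],
    [0,0,0],
    [0,0,0]
  ],
  "dp": [
    [0,0,0.01],
    [0,0,0.02],
    [0,0,0.04],
    [0,0,0]
  ],
  "fingers": [0.0,0.0,0.0,0.0]
}}

```text
time_s: 8.18
tool_pos: [0.4638, -0.3224, 0.2897]
orientation: [-180.0, -0.3, -49.3]
contact_force: [-0.0, -0.3, -1.9]
gripper_width: 0.201
gripper_force: 59.4
```

Run:
```python
from h import *
np.set_printoptions(precision=4,suppress=True)
s=manip.get_state();print(s["time_s"],s["tool_pos"],s["orientation"],s["gripper_width"],s["gripper_force"],s["contact_force"])
p=imaging.camera("wrist");print(bar(p,(.4636,-.3197)))
np.savez("held.npz",**{k:p[k] for k in("image","depth","fx","fy","cx","cy","R","t")})
T=np.append(s["tool_pos"][:2],.147);c=np.array(p["R"])@T+p["t"];u,v=int(p["fx"]*c[0]/c[2]+p["cx"]),int(p["fy"]*c[1]/c[2]+p["cy"]);print(u,v)
x,y=max(u-60,0),max(v-45,0);print(x,y)
cv2.imwrite("pics/held.png",cv2.resize(p["image"][y:y+90,x:x+120,::-1],(800,600),interpolation=cv2.INTER_CUBIC))
```

```text
8.175 [ 0.4638 -0.3224  0.2897] [-179.9766   -0.2823  -49.304 ] 0.2014662031483337 59.440433979034424 [-0.0403 -0.2975 -1.8588]
(np.int64(3375), np.float64(0.14506814412555083), array([ 0.4628, -0.3219]), array([0.0177, 0.0464]), 41.59456253051758)
315 308
255 263
```

View pics/held.png

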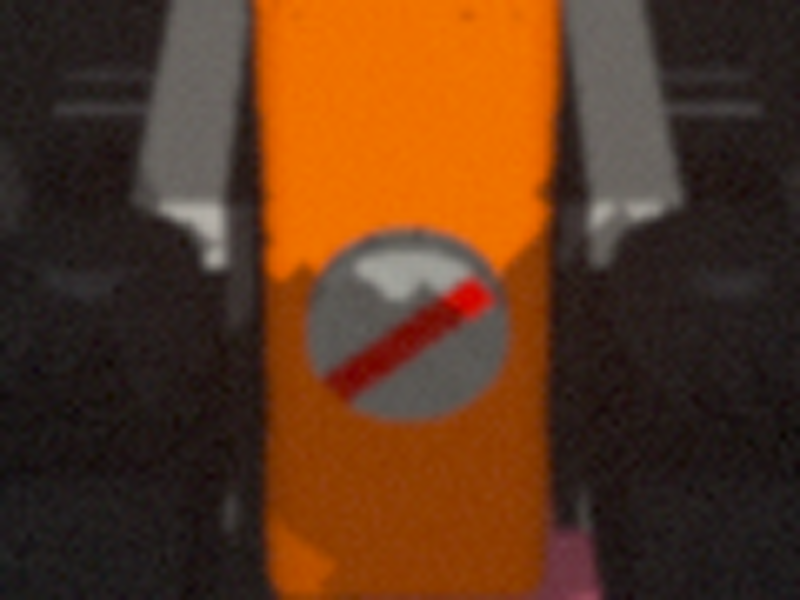

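The bolt is held. The red line runs in the crop from (335,390) to (490,290), and the shank top is centred at (408,327).

```bash
cat >> h.py <<'E'
def shank(p,uv,r=40):
    I=p["image"].astype(int);v,u=np.mgrid[0:400,0:640];near=np.hypot(u-uv[0],v-uv[1])<r
    red=near&(I[...,0]>80)&(I[...,1]<45)&(I[...,2]<60)
    n,l,st,ce=cv2.connectedComponentsWithStats(red.astype(np.uint8));j=1+np.argmax(st[1:,4]);red=l==j
    vv,uu=np.nonzero(red);z=np.median(cloud(p)[...,2][red&(p["depth"]>0)])
    X=np.array([world(p,(a,b),z=z)[:2] for a,b in zip(uu,vv)]);c=X.mean(0);w,V=np.linalg.eigh(np.cov((X-c).T));d=V[:,1]
    return red.sum(),z,c,np.degrees(np.arctan2(d[1],d[0]))%180,np.sqrt(w)*np.sqrt(12),(uu.mean(),vv.mean())
E
python3 - <<'E'
from h import *
np.set_printoptions(precision=4,suppress=True)
p=dict(np.load("held.npz"));print(shank(p,(315,312),16))
E
```

```text
(np.int64(120), np.float64(0.14799099500202692), array([ 0.4628, -0.3213]), np.float64(79.21881151426265), array([0.002 , 0.0111]), (np.float64(315.325), np.float64(313.76666666666665)))
```

Emit:
{"method": "servo_tool", "body": {
  "rot": [
    [0,0,2],
    [0,0,2],
    [0,0,2],
    [0,0,2],
    [0,0,0.4]
  ],
  "dp": [
    [0.017,0.05,0],
    [0.017,0.05,0],
    [0.017,0.05,0],
    [0.017,0.05,0],
    [0.0175,0.049,0]
  ],
  "fingers": [0.0,0.0,0.0,0.0,0.0]
}}

```text
time_s: 8.85
tool_pos: [0.5479, -0.0708, 0.2852]
orientation: [179.9, 0.2, -40.9]
contact_force: [0.2, -0.1, -2.7]
gripper_width: 0.202
gripper_force: 59.5
```

Emit:
{"method": "servo_tool", "body": {
  "rot": [
    [0,0,0],
    [0,0,0],
    [0,0,0]
  ],
  "dp": [
    [0,0,-0.02],
    [0,0,-0.02],
    [0,0,0]
  ],
  "fingers": [0.0,0.0,0.0]
}}

```text
time_s: 9.22
tool_pos: [0.5467, -0.0719, 0.244]
orientation: [179.8, 0.3, -40.9]
contact_force: [-0.3, 0.1, -2.2]
gripper_width: 0.199
gripper_force: 59.8
```

Run:
```python
from h import *
np.set_printoptions(precision=4,suppress=True)
s=manip.get_state();print(s["time_s"],s["tool_pos"],s["orientation"],s["contact_force"],s["qpos"])
p=imaging.camera("wrist");np.savez("slot.npz",**{k:p[k] for k in("image","depth","fx","fy","cx","cy","R","t")})
print(shank(p,(315,312),16))
for th in("foot_edge","notch_seat"):
  for r in finder.spot_point(p,th)[:2]: print(th,round(r["score"],2),np.round(r["at"],1),world(p,r["at"],z=.04))
save(p,"slot.png")
```

```text
9.225 [ 0.5467 -0.0719  0.244 ] [179.8277   0.3404 -40.8832] [-0.305   0.1238 -2.1752] [ -15.1649   28.0968  -22.6301   39.6545   -0.0075 -154.2822]
(np.int64(51), np.float64(0.09961198978197491), array([ 0.5398, -0.0643]), np.float64(27.924603239527983), array([0.0037, 0.0113]), (np.float64(310.7647058823529), np.float64(324.03921568627453)))
foot_edge 0.77 [253.3 279.2] [ 0.5503 -0.0274  0.04  ]
notch_seat 0.57 [229.4 296.1] [ 0.5514 -0.0083  0.04  ]
```

View pics/slot.png

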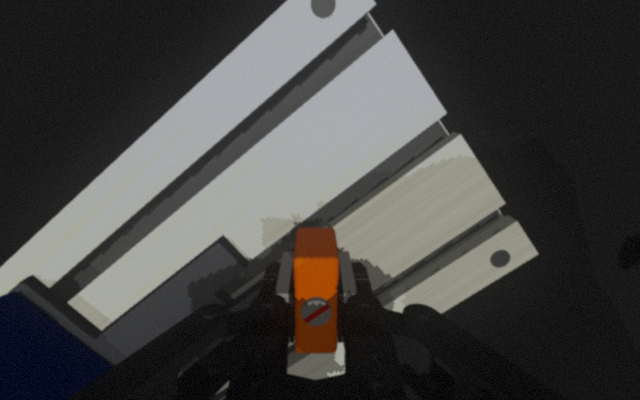

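The bolt is above the slot's free part: its red line is at (315,314), and the middle slot's right-hand end is at (440,128). The foot edge is near (240,260).

```bash
sed -i 's/red=near&.*/red=near\&(I[...,0]>45)\&(I[...,0]>2.2*I[...,1])\&(I[...,0]>2.2*I[...,2])\&(I[...,1]-I[...,2]<25)/' h.py
python3 - <<'E'
from h import *
np.set_printoptions(precision=4,suppress=True)
for i in range(1):
  s=manip.get_state();print(s["tool_pos"],s["orientation"])
p=dict(np.load("slot.npz"));print(p["image"][308:320,308:323].tolist()[6])
v=shank(p,(315,313),9);print(v)
g=p["image"].astype(int).max(2)
# middle slot edges by rows along columns, u 350..430
pts=[]
e0=[];e1=[]
for c in range(365,436,3):
  r0=128+(440-c)*.70
  rr=np.arange(int(r0-16),int(r0+22));q=g[rr,c];d=np.diff(q.astype(float))
  i,j=np.argmin(d),np.argmax(d); pts.append((c,rr[i],rr[j],q.min()))
  e0.append(world(p,(c,rr[i]+.5),z=.03)[:2]);e1.append(world(p,(c,rr[j]+.5),z=.03)[:2])
print(pts[::5])
for e in(e0,e1):
  e=np.array(e);a=np.polyfit(e[:,1],e[:,0],1);r=e[:,0]-np.polyval(a,e[:,1]);k=abs(r)<.003;a=np.polyfit(e[k,1],e[k,0],1);print(a,k.sum(),np.degrees(np.arctan(-a[0])),"x at y=-.07",np.polyval(a,-.07))
E
```

```text
[ 0.5484 -0.0728  0.2469] [179.9874   0.0242 -40.9291]
[[62, 56, 54], [58, 48, 47], [58, 38, 34], [65, 25, 22], [75, 21, 22], [74, 11, 5], [78, 9, 7], [78, 16, 13], [72, 0, 0], [76, 16, 9], [76, 20, 14], [73, 28, 25], [67, 40, 36], [66, 53, 51], [60, 58, 55]]
(np.int64(85), np.float64(0.10230859603630763), array([ 0.544 , -0.0705]), np.float64(89.29014849232782), array([0.0021, 0.0076]), (np.float64(315.4470588235294), np.float64(313.5764705882353)))
[(365, np.int64(174), np.int64(195), np.int64(58)), (380, np.int64(162), np.int64(190), np.int64(47)), (395, np.int64(151), np.int64(179), np.int64(54)), (410, np.int64(140), np.int64(169), np.int64(45)), (425, np.int64(129), np.int64(158), np.int64(52))]
[0.04   0.5591] 24 -2.289278835362308 x at y=-.07 0.5563131349999275
[0.1162 0.5567] 24 -6.626574784641795 x at y=-.07 0.548610912403687
```

```bash
cat > m.py <<'E'
from h import *
np.set_printoptions(precision=4,suppress=True)
for _ in range(2):
  p=imaging.camera("wrist");s=manip.get_state();print(s["time_s"],s["tool_pos"],s["orientation"],s["contact_force"])
v=shank(p,(315,313),11);print(v[:4],v[4])
g=p["image"].astype(int).max(2)
e0=[]
for c in range(365,436,3):
  r0=128+(440-c)*.70
  rr=np.arange(int(r0-16),int(r0+12));i=np.argmin(np.diff(g[rr,c].astype(float)));e0.append(world(p,(c,rr[i]+.5),z=.03)[:2])
e=np.array(e0);a=np.polyfit(e[:,1],e[:,0],1);print("edge",a,"at y=-.07",np.polyval(a,-.07))
for th in("foot_edge","notch_seat"):
  for r in finder.spot_point(p,th)[:1]: print(th,round(r["score"],2),np.round(r["at"],1),world(p,r["at"],z=.04))
E
python3 m.py
python3 - <<'E'
from h import *
p=imaging.camera("wrist");I=p["image"].astype(int)
# bottom-right edge of middle slot: print profile perpendicular
for c in(380,400,420):
  r0=int(128+(440-c)*.70);print(c,r0-16,I[r0-16:r0+40,c].max(1).tolist())
  print([round(float(world(p,(c,r),z=.03)@[.9992,-.0408*-1,0]),4) for r in(r0-16,r0+39)])
E
```

```text
9.425 [ 0.5486 -0.073   0.2473] [-179.9889   -0.0251  -40.9336] [ 0.3156  0.7008 -2.7452]
9.475 [ 0.5487 -0.073   0.2475] [-179.9763   -0.0501  -40.9333] [-0.7019 -0.0551 -2.9846]
(np.int64(106), np.float64(0.10551522257268744), array([ 0.5469, -0.0716]), np.float64(88.9074281809349)) [0.0021 0.0092]
edge [0.0436 0.5597] at y=-.07 0.5566090947831474
foot_edge 0.91 [257.6 278.9] [ 0.5511 -0.0291  0.04  ]
notch_seat 0.63 [233.2 297. ] [ 0.5518 -0.0089  0.04  ]
380 154 [173, 171, 173, 175, 174, 175, 175, 172, 175, 174, 175, 174, 174, 164, 136, 100, 77, 74, 72, 66, 67, 67, 68, 65, 63, 63, 65, 68, 67, 69, 63, 60, 55, 54, 50, 55, 69, 75, 82, 78, 82, 82, 100, 129, 152, 158, 160, 158, 155, 152, 150, 149, 151, 151, 152, 154]
[0.5549, 0.5296]
400 140 [176, 174, 173, 177, 174, 173, 173, 173, 175, 170, 176, 173, 167, 138, 102, 79, 71, 73, 73, 75, 74, 71, 72, 77, 69, 76, 72, 72, 74, 74, 72, 69, 63, 54, 55, 62, 75, 81, 77, 81, 80, 94, 119, 144, 153, 162, 160, 155, 152, 154, 153, 150, 150, 153, 150, 153]
[0.5533, 0.5283]
420 126 [174, 176, 172, 174, 175, 173, 177, 173, 175, 175, 175, 169, 149, 104, 75, 72, 77, 75, 72, 74, 75, 72, 73, 68, 71, 73, 71, 77, 75, 74, 72, 64, 59, 53, 61, 73, 81, 83, 84, 80, 85, 106, 137, 167, 172, 169, 162, 157, 154, 156, 151, 153, 150, 155, 154, 156]
[0.5518, 0.527]
```

```bash
cat > m2.py <<'E'
from h import *
np.set_printoptions(precision=4,suppress=True)
p=imaging.camera("wrist");s=manip.get_state();print(s["time_s"],s["tool_pos"],s["orientation"],s["contact_force"])
v=shank(p,(315,313),11);print(v[:5])
ex=np.array([.9992,-.0408]);I=p["image"].astype(float).max(2);A=[];B=[]
for c in range(372,436,2):
  r0=128+(440-c)*.70;rr=np.arange(int(r0-16),int(r0+40));q=I[rr,c]
  i=np.nonzero(q<120)[0];a,b=i[0],i[-1]
  ra=rr[a-1]+(q[a-1]-120)/(q[a-1]-q[a]);rb=rr[b]+(120-q[b])/(q[b+1]-q[b])
  A.append(world(p,(c,ra),z=.03)[:2]);B.append(world(p,(c,rb),z=.03)[:2])
A,B=np.array(A),np.array(B)
for n,e in(("A",A),("B",B)): print(n,np.median(e@ex),np.std(e@ex),"yaw",np.degrees(np.arctan(-np.polyfit(e[:,1],e[:,0],1)[0])),e[:,1].min(),e[:,1].max())
print("centre",(np.median(A@ex)+np.median(B@ex))/2,"bolt",v[2]@ex,"tcp",s["tool_pos"][:2]@ex)
E
python3 m2.py
```

```text
9.675 [ 0.5487 -0.0728  0.2474] [-179.9752   -0.0499  -40.922 ] [-0.1181  0.4936 -1.7694]
(np.int64(105), np.float64(0.10566349176282358), array([ 0.547 , -0.0716]), np.float64(88.71970489228144), array([0.0021, 0.0093]))
A 0.5588028037823936 6.2818218815822e-05 yaw -2.256780809964815 -0.16233187039889493 -0.12072140029084194
B 0.545057645404285 9.18718413894469e-05 yaw -2.008712410977459 -0.15324543615365804 -0.11030242795102863
centre 0.5519302245933393 bolt 0.5494750752647223 tcp 0.551190677935306
```

Emit:
{"method": "servo_tool", "body": {
  "rot": [
    [0,0,0],
    [0,0,0],
    [0,0,0],
    [0,0,0],
    [0,0,0]
  ],
  "dp": [
    [0.0022,0,0],
    [0,0,-0.003],
    [0,0,-0.003],
    [0,0,-0.003],
    [0,0,0]
  ],
  "fingers": [0.0,0.0,0.0,0.0,0.0]
}}

```text
time_s: 10.3
tool_pos: [0.5505, -0.0726, 0.2374]
orientation: [180.0, 0.0, -40.9]
contact_force: [0.6, -0.2, -2.8]
gripper_width: 0.2
gripper_force: 59.9
```

Emit:
{"method": "servo_tool", "body": {
  "rot": [
    [0,0,0],
    [0,0,0]
  ],
  "dp": [
    [0,0,-0.003],
    [0,0,0]
  ],
  "fingers": [0.0,0.0]
}}

```text
time_s: 10.55
tool_pos: [0.5506, -0.0726, 0.2346]
orientation: [180.0, 0.0, -40.9]
contact_force: [0.2, -0.5, -2.8]
gripper_width: 0.197
gripper_force: 59.9
```

Emit:
{"method": "servo_tool", "body": {
  "rot": [
    [0,0,0],
    [0,0,0],
    [0,0,0],
    [0,0,0],
    [0,0,0]
  ],
  "dp": [
    [0,0,-0.004],
    [0,0,-0.004],
    [0,0,-0.0035],
    [0,0,0],
    [0,0,0]
  ],
  "fingers": [0.0,0.0,0.0,0.0,0.0]
}}

```text
time_s: 11.18
tool_pos: [0.5507, -0.0727, 0.2234]
orientation: [-180.0, -0.0, -40.9]
contact_force: [-0.1, -1.1, -3.5]
gripper_width: 0.198
gripper_force: 59.9
```

Emit:
{"method": "servo_tool", "body": {
  "rot": [
    [0,0,0],
    [0,0,0]
  ],
  "dp": [
    [0,0,-0.0015],
    [0,0,0]
  ],
  "fingers": [0.0,0.0]
}}

```text
time_s: 11.42
tool_pos: [0.5506, -0.0726, 0.2218]
orientation: [180.0, 0.0, -40.9]
contact_force: [-0.3, 0.4, -2.4]
gripper_width: 0.198
gripper_force: 59.9
```

Emit:
{"method": "servo_tool", "body": {
  "rot": [
    [0,0,0],
    [0,0,0]
  ],
  "dp": [
    [0,0,-0.001],
    [0,0,0]
  ],
  "fingers": [0.0,0.0]
}}

```text
time_s: 11.68
tool_pos: [0.5506, -0.0726, 0.2208]
orientation: [180.0, 0.0, -40.9]
contact_force: [0.1, -0.0, -2.6]
gripper_width: 0.198
gripper_force: 59.9
```

Emit:
{"method": "servo_tool", "body": {
  "rot": [
    [0,0,0],
    [0,0,0]
  ],
  "dp": [
    [0,0,-0.0008],
    [0,0,0]
  ],
  "fingers": [0.0,0.0]
}}

```text
time_s: 11.92
tool_pos: [0.5507, -0.0727, 0.2201]
orientation: [-180.0, -0.0, -40.9]
contact_force: [-0.7, -0.1, -2.1]
gripper_width: 0.2
gripper_force: 59.9
```

Emit:
{"method": "servo_tool", "body": {
  "rot": [
    [0,0,0],
    [0,0,0]
  ],
  "dp": [
    [0,0,-0.0005],
    [0,0,0]
  ],
  "fingers": [0.0,0.0]
}}

```text
time_s: 12.18
tool_pos: [0.5507, -0.0726, 0.22]
orientation: [-180.0, -0.0, -40.9]
contact_force: [-1.1, 1.0, 2.6]
gripper_width: 0.2
gripper_force: 60.6
```

Emit:
{"method": "servo_tool", "body": {
  "rot": [
    [0,0,0],
    [0,0,0],
    [0,0,0]
  ],
  "dp": [
    [0,0,0.002],
    [0,0,0.0019],
    [0,0,0]
  ],
  "fingers": [0.0,0.0,0.0]
}}

```text
time_s: 12.55
tool_pos: [0.5507, -0.0727, 0.2235]
orientation: [-180.0, -0.0, -40.9]
contact_force: [0.1, 0.7, -2.4]
gripper_width: 0.202
gripper_force: 59.8
```

Emit:
{"method": "servo_tool", "body": {
  "rot": [
    [0,0,0],
    [0,0,0],
    [0,0,0],
    [0,0,0],
    [0,0,0]
  ],
  "dp": [
    [0.0002,0.006,0],
    [0.0002,0.006,0],
    [0.0003,0.006,0],
    [0.0002,0.006,0],
    [0,0,0]
  ],
  "fingers": [0.0,0.0,0.0,0.0,0.0]
}}

```text
time_s: 13.18
tool_pos: [0.5516, -0.0481, 0.2235]
orientation: [180.0, 0.0, -40.9]
contact_force: [-1.3, 0.1, -2.2]
gripper_width: 0.2
gripper_force: 59.7
```

Emit:
{"method": "servo_tool", "body": {
  "rot": [
    [0,0,0],
    [0,0,0],
    [0,0,0],
    [0,0,0]
  ],
  "dp": [
    [0.0001,0.003,0],
    [0.0001,0.002,0],
    [0.0001,0.002,0],
    [0,0,0]
  ],
  "fingers": [0.0,0.0,0.0,0.0]
}}

```text
time_s: 13.68
tool_pos: [0.5519, -0.0415, 0.2235]
orientation: [-180.0, 0.0, -40.9]
contact_force: [0.6, -0.2, -2.0]
gripper_width: 0.2
gripper_force: 59.7
```

Emit:
{"method": "servo_tool", "body": {
  "rot": [
    [0,0,0],
    [0,0,0],
    [0,0,0],
    [0,0,0]
  ],
  "dp": [
    [0.0001,0.0015,0],
    [0,0.0015,0],
    [0.0001,0.0015,0],
    [0,0,0]
  ],
  "fingers": [0.0,0.0,0.0,0.0]
}}

```text
time_s: 14.18
tool_pos: [0.5521, -0.037, 0.2235]
orientation: [180.0, 0.0, -40.9]
contact_force: [-0.3, -0.7, -3.4]
gripper_width: 0.2
gripper_force: 59.7
```

Run:
```python
from h import *
np.set_printoptions(precision=4,suppress=True)
p=imaging.camera("wrist");s=manip.get_state();print(s["time_s"],s["tool_pos"],s["contact_force"],s["torque"])
v=shank(p,(315,313),11);print(v[:5])
for th in("foot_edge","notch_seat"):
  for r in finder.spot_point(p,th)[:1]: print(th,round(r["score"],2),np.round(r["at"],1),world(p,r["at"],z=.04))
cv2.imwrite("pics/near.png",cv2.resize(p["image"][200:380,200:440,::-1],(800,600),interpolation=cv2.INTER_CUBIC))
```

```text
14.225 [ 0.5521 -0.0371  0.2235] [-1.0511 -0.0736 -2.4714] [-0.0079 -0.02    0.016 ]
(np.int64(107), np.float64(0.08181974610864187), array([ 0.5503, -0.0357]), np.float64(88.45919143931896), array([0.0022, 0.0093]))
notch_seat 0.71 [273.4 290.2] [ 0.5521 -0.0079  0.04  ]
```

View pics/near.png

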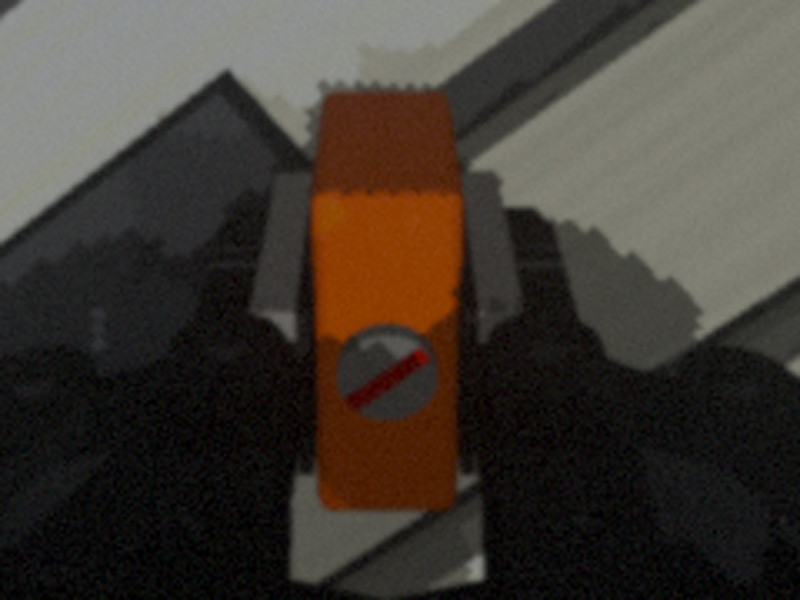

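The view from the wrist shows the knob at the foot's edge with the slot in line, and no contact force. I continue in small steps.

Emit:
{"method": "servo_tool", "body": {
  "rot": [
    [0,0,0],
    [0,0,0],
    [0,0,0],
    [0,0,0],
    [0,0,0]
  ],
  "dp": [
    [0.0001,0.0015,0],
    [0,0.0015,0],
    [0.0001,0.0015,0],
    [0,0.0015,0],
    [0,0,0]
  ],
  "fingers": [0.0,0.0,0.0,0.0,0.0]
}}

```text
time_s: 14.95
tool_pos: [0.5523, -0.031, 0.2235]
orientation: [-180.0, -0.0, -40.9]
contact_force: [0.8, 0.3, -2.3]
gripper_width: 0.202
gripper_force: 59.7
```

Emit:
{"method": "servo_tool", "body": {
  "rot": [
    [0,0,0],
    [0,0,0],
    [0,0,0],
    [0,0,0],
    [0,0,0]
  ],
  "dp": [
    [0.0001,0.002,0],
    [0.0001,0.002,0],
    [0.0001,0.002,0],
    [0,0.0015,0],
    [0,0,0]
  ],
  "fingers": [0.0,0.0,0.0,0.0,0.0]
}}

```text
time_s: 15.58
tool_pos: [0.5526, -0.0235, 0.2235]
orientation: [180.0, -0.0, -40.9]
contact_force: [0.5, -0.2, -1.9]
gripper_width: 0.197
gripper_force: 59.7
```

Emit:
{"method": "servo_tool", "body": {
  "rot": [
    [0,0,0],
    [0,0,0],
    [0,0,0],
    [0,0,0],
    [0,0,0]
  ],
  "dp": [
    [0.0001,0.002,0],
    [0.0001,0.002,0],
    [0.0001,0.002,0],
    [0,0.0015,0],
    [0,0,0]
  ],
  "fingers": [0.0,0.0,0.0,0.0,0.0]
}}

```text
time_s: 16.2
tool_pos: [0.5529, -0.016, 0.2235]
orientation: [180.0, -0.0, -40.9]
contact_force: [0.4, -0.7, -3.5]
gripper_width: 0.2
gripper_force: 59.7
```

Emit:
{"method": "servo_tool", "body": {
  "rot": [
    [0,0,0],
    [0,0,0],
    [0,0,0],
    [0,0,0],
    [0,0,0]
  ],
  "dp": [
    [0.0001,0.0015,0],
    [0,0.001,0],
    [0.0001,0.001,0],
    [0,0.0005,0],
    [0,0,0]
  ],
  "fingers": [0.0,0.0,0.0,0.0,0.0]
}}

```text
time_s: 16.82
tool_pos: [0.5531, -0.0121, 0.2235]
orientation: [-180.0, 0.0, -40.9]
contact_force: [-0.9, 0.2, -2.7]
gripper_width: 0.201
gripper_force: 59.7
```

Emit:
{"method": "servo_tool", "body": {
  "rot": [
    [0,0,0],
    [0,0,0],
    [0,0,0]
  ],
  "dp": [
    [0,0.0005,0],
    [0,0.0003,0],
    [0,0,0]
  ],
  "fingers": [0.0,0.0,0.0]
}}

```text
time_s: 17.2
tool_pos: [0.5531, -0.0113, 0.2235]
orientation: [180.0, 0.0, -40.9]
contact_force: [-0.6, -0.1, -3.0]
gripper_width: 0.195
gripper_force: 59.7
```

Emit:
{"method": "servo_tool", "body": {
  "rot": [
    [0,0,0],
    [0,0,0],
    [0,0,0]
  ],
  "dp": [
    [0,0.0004,0],
    [0,0.0003,0],
    [0,0,0]
  ],
  "fingers": [0.0,0.0,0.0]
}}

```text
time_s: 17.58
tool_pos: [0.5531, -0.0106, 0.2235]
orientation: [-180.0, -0.0, -40.9]
contact_force: [-0.2, 0.1, -1.9]
gripper_width: 0.197
gripper_force: 59.7
```

Emit:
{"method": "servo_tool", "body": {
  "rot": [
    [0,0,0],
    [0,0,0],
    [0,0,0]
  ],
  "dp": [
    [0,0.0004,0],
    [0,0.0003,0],
    [0,0,0]
  ],
  "fingers": [0.0,0.0,0.0]
}}

```text
time_s: 17.95
tool_pos: [0.5531, -0.0099, 0.2235]
orientation: [180.0, 0.0, -40.9]
contact_force: [-0.9, -0.1, -2.9]
gripper_width: 0.2
gripper_force: 59.7
```

Emit:
{"method": "servo_tool", "body": {
  "rot": [
    [0,0,0],
    [0,0,0]
  ],
  "dp": [
    [0,0.0005,0],
    [0,0,0]
  ],
  "fingers": [0.0,0.0]
}}

```text
time_s: 18.2
tool_pos: [0.5531, -0.0094, 0.2235]
orientation: [180.0, -0.0, -40.9]
contact_force: [0.4, 0.0, -2.8]
gripper_width: 0.2
gripper_force: 59.7
```

Emit:
{"method": "servo_tool", "body": {
  "rot": [
    [0,0,0],
    [0,0,0]
  ],
  "dp": [
    [0,0.0004,0],
    [0,0,0]
  ],
  "fingers": [0.0,0.0]
}}

```text
time_s: 18.45
tool_pos: [0.5531, -0.0092, 0.2235]
orientation: [180.0, -0.0, -40.9]
contact_force: [-0.1, -1.4, -1.8]
gripper_width: 0.201
gripper_force: 59.7
```

Emit:
{"method": "servo_tool", "body": {
  "rot": [
    [0,0,0],
    [0,0,0]
  ],
  "dp": [
    [0,0.0003,0],
    [0,0,0]
  ],
  "fingers": [0.0,0.0]
}}

```text
time_s: 18.7
tool_pos: [0.5531, -0.0091, 0.2235]
orientation: [179.9, -0.0, -40.9]
contact_force: [0.5, -2.2, -3.1]
gripper_width: 0.201
gripper_force: 59.8
```

Run:
```python
from h import *
np.set_printoptions(precision=4,suppress=True)
for _ in range(3):
  p=imaging.camera("wrist");s=manip.get_state();print(s["time_s"],s["tool_pos"],s["contact_force"],s["torque"],s["qpos"][5])
print(shank(p,(315,313),11)[:5])
```

```text
18.75 [ 0.5531 -0.009   0.2235] [ 0.1821 -4.0265 -2.6068] [-0.7878  0.0528  0.07  ] -147.64419261296158
18.8 [ 0.5531 -0.009   0.2235] [-0.9234 -3.8011 -3.0156] [-0.8383 -0.0023  0.0174] -147.6461358886508
18.85 [ 0.5531 -0.009   0.2235] [ 0.1553 -4.1088 -1.3629] [-0.8604  0.06    0.023 ] -147.64647174553158
(np.int64(108), np.float64(0.08179692124587565), array([ 0.5513, -0.0079]), np.float64(88.81405779885264), array([0.0022, 0.0093]))
```

Contact at about 4 N means the shank is home, and the coater has not moved. Now I turn clockwise about the bolt axis, shifting the TCP to make up for the 1.8 mm grip offset.

Emit:
{"method": "servo_tool", "body": {
  "rot": [
    [0,0,-10],
    [0,0,-10],
    [0,0,-10],
    [0,0,-10],
    [0,0,0]
  ],
  "dp": [
    [-0.0002,-0.0002,0],
    [-0.0003,-0.0002,0],
    [-0.0003,-0.0001,0],
    [-0.0003,-0.0001,0],
    [0,0,0]
  ],
  "fingers": [0.0,0.0,0.0,0.0,0.0]
}}

```text
time_s: 19.48
tool_pos: [0.5516, -0.0095, 0.2233]
orientation: [179.9, -0.0, -80.8]
contact_force: [-2.4, -3.5, -3.7]
gripper_width: 0.201
gripper_force: 59.8
```

```bash
cat > t.py <<'E'
from h import *
np.set_printoptions(precision=4,suppress=True)
T=[];F=[]
for _ in range(3):
  p=imaging.camera("wrist");s=manip.get_state();T.append(s["torque"]);F.append(s["contact_force"])
print(s["time_s"],s["tool_pos"],s["orientation"],"F",np.mean(F,0),"T",np.mean(T,0),np.array(T)[:,2],s["qpos"][5])
try: print(shank(p,(315,313),11)[1:4])
except Exception as e: print(e)
E
python3 t.py
```

```text
19.625 [ 0.5516 -0.0095  0.2233] [179.9337  -0.0233 -80.7917] F [-1.4656 -3.8285 -2.6246] T [-0.92    0.4402  0.0288] [0.0404 0.0363 0.0097] -107.84889890377858
(np.float64(0.08154046449896711), array([ 0.5508, -0.0077]), np.float64(48.9328562041886))
```

Emit:
{"method": "servo_tool", "body": {
  "rot": [
    [0,0,-10],
    [0,0,-10],
    [0,0,-10],
    [0,0,-10],
    [0,0,0]
  ],
  "dp": [
    [-0.0001,0,0],
    [-0.0002,0,0],
    [-0.0003,0,0],
    [-0.0003,0,0],
    [0,0,0]
  ],
  "fingers": [0.0,0.0,0.0,0.0,0.0]
}}

```text
time_s: 20.25
tool_pos: [0.5509, -0.0093, 0.2234]
orientation: [180.0, -0.0, -120.7]
contact_force: [-2.2, -3.8, -2.3]
gripper_width: 0.196
gripper_force: 59.8
```

```bash
python3 t.py
```

```text
20.4 [ 0.5509 -0.0093  0.2234] [ 179.9736   -0.0093 -120.7485] F [-1.9766 -2.9821 -2.378 ] T [-0.7459  0.41    0.029 ] [ 0.0587  0.0326 -0.0042] -67.89404660930825
(np.float64(0.08164875734080086), array([ 0.5515, -0.0077]), np.float64(9.250363309622998))
```

Emit:
{"method": "servo_tool", "body": {
  "rot": [
    [0,0,-8],
    [0,0,-8],
    [0,0,-6],
    [0,0,0]
  ],
  "dp": [
    [-0.0003,0.0001,0],
    [-0.0002,0.0001,0],
    [-0.0002,0.0001,0],
    [0,0,0]
  ],
  "fingers": [0.0,0.0,0.0,0.0]
}}

```text
time_s: 20.9
tool_pos: [0.5506, -0.0089, 0.2235]
orientation: [180.0, 0.0, -142.7]
contact_force: [-1.5, -1.6, -3.6]
gripper_width: 0.199
gripper_force: 59.7
```

```bash
python3 t.py
```

```text
21.05 [ 0.5506 -0.0089  0.2235] [ 179.9934    0.0408 -142.7868] F [-0.5617 -2.1726 -3.7515] T [-0.5072  0.086   0.0422] [0.0247 0.0064 0.0955] -45.83084354931577
(np.float64(0.08165741628271518), array([ 0.5518, -0.0077]), np.float64(172.84948296871733))
```

Emit:
{"method": "servo_tool", "body": {
  "rot": [
    [0,0,-8],
    [0,0,-8],
    [0,0,-7],
    [0,0,-7],
    [0,0,0]
  ],
  "dp": [
    [-0.0001,0.0002,-0.0001],
    [-0.0001,0.0002,-0.0001],
    [-0.0001,0.0002,-0.0001],
    [-0.0001,0.0002,0],
    [0,0,0]
  ],
  "fingers": [0.0,0.0,0.0,0.0,0.0]
}}

```text
time_s: 21.68
tool_pos: [0.5503, -0.0081, 0.2232]
orientation: [180.0, 0.0, -172.8]
contact_force: [1.2, -1.0, -5.6]
gripper_width: 0.2
gripper_force: 59.5
```

```bash
python3 t.py
```

```text
21.825 [ 0.5503 -0.0081  0.2232] [ 179.9677    0.047  -172.7857] F [ 1.1875 -1.6672 -5.3257] T [-0.2835 -0.2222  0.0096] [-0.0065  0.0283  0.0071] -15.754762794155543
(np.float64(0.0817090930509124), array([ 0.5515, -0.0077]), np.float64(172.48887876219592))
```

Emit:
{"method": "servo_tool", "body": {
  "rot": [
    [0,0,-6],
    [0,0,-6],
    [0,0,-6],
    [0,0,-6],
    [0,0,0]
  ],
  "dp": [
    [0,0.0001,-0.0001],
    [0,0.0002,-0.0002],
    [0,0.0002,-0.0001],
    [0,0.0001,-0.0001],
    [0,0,0]
  ],
  "fingers": [0.0,0.0,0.0,0.0,0.0]
}}

```text
time_s: 22.45
tool_pos: [0.5503, -0.0075, 0.2229]
orientation: [179.9, 0.0, 163.2]
contact_force: [1.5, 0.0, -3.7]
gripper_width: 0.2
gripper_force: 59.6
```

```bash
python3 t.py
```

```text
22.6 [ 0.5503 -0.0075  0.2229] [179.9435   0.047  163.2074] F [ 1.5064 -0.1235 -3.5347] T [ 0.0099 -0.3819  0.0237] [0.0291 0.0203 0.0219] 8.31774269895665
(np.float64(0.08183448438733462), array([ 0.5512, -0.0077]), np.float64(172.5480816675601))
```

Emit:
{"method": "servo_tool", "body": {
  "rot": [
    [0,0,-6],
    [0,0,-6],
    [0,0,-6]
  ],
  "dp": [
    [0.0001,0.0002,-0.0001],
    [0,0.0002,0],
    [0.0001,0.0001,-0.0001]
  ],
  "fingers": [0.0,0.0,0.0]
}}

```text
time_s: 22.98
tool_pos: [0.5506, -0.007, 0.2227]
orientation: [179.9, 0.0, 145.0]
contact_force: [1.3, -0.4, -3.3]
gripper_width: 0.204
gripper_force: 59.7
```

```bash
sed -i '3i s=manip.get_state();print("now",s["time_s"],s["tool_pos"],s["orientation"][2],s["contact_force"],"Tz",s["torque"][2],"eff",s["effort"][5])' t.py; python3 t.py
```

```text
now 22.975 [ 0.5506 -0.007   0.2227] 144.99880597845288 [ 1.2857 -0.383  -3.3406] Tz 0.08591393855743426 eff -0.5825670808553696
23.125 [ 0.5506 -0.007   0.2227] [179.9358   0.0382 145.2414] F [ 2.0829 -0.0302 -3.5395] T [ 0.0427 -0.5653  0.0616] [0.1165 0.0199 0.0485] 26.33447039081788
(np.float64(0.08185294222465525), array([ 0.5511, -0.0077]), np.float64(171.69459371374856))
```

Emit:
{"method": "servo_tool", "body": {
  "rot": [
    [0,0,-6],
    [0,0,-6],
    [0,0,-6]
  ],
  "dp": [
    [0.0002,0.0001,-0.0001],
    [0.0001,0.0001,0],
    [0.0001,0.0001,-0.0001]
  ],
  "fingers": [0.0,0.0,0.0]
}}

```text
time_s: 23.5
tool_pos: [0.5511, -0.0068, 0.2225]
orientation: [179.9, 0.0, 127.1]
contact_force: [3.4, -0.3, -3.8]
gripper_width: 0.202
gripper_force: 59.7
```

```bash
python3 t.py
```

```text
now 23.5 [ 0.5511 -0.0068  0.2225] 127.05656059098543 [ 3.442  -0.3271 -3.8188] Tz 0.08125584946559865 eff -0.5808750540018082
23.65 [ 0.551  -0.0068  0.2225] [179.9323   0.0191 127.2796] F [ 2.8009  0.2223 -4.1358] T [ 0.1049 -0.7384  0.0391] [0.0456 0.0422 0.0295] 44.33184951024825
(np.float64(0.0816930782350403), array([ 0.5513, -0.008 ]), np.float64(170.92991615610873))
```

Emit:
{"method": "servo_tool", "body": {
  "rot": [
    [0,0,-6],
    [0,0,-6]
  ],
  "dp": [
    [0.0003,0.0001,-0.0001],
    [0.0002,0.0001,0]
  ],
  "fingers": [0.0,0.0]
}}

```text
time_s: 23.9
tool_pos: [0.5514, -0.0066, 0.2224]
orientation: [179.9, 0.0, 115.1]
contact_force: [2.1, 0.6, -3.6]
gripper_width: 0.203
gripper_force: 59.7
```

```bash
python3 t.py
```

```text
now 23.9 [ 0.5514 -0.0066  0.2224] 115.08811629859477 [ 2.0972  0.5843 -3.6262] Tz 0.04595636859929636 eff -0.5766221880912781
24.05 [ 0.5514 -0.0066  0.2224] [179.9467   0.0134 115.293 ] F [ 3.1516  0.6101 -3.3834] T [ 0.1095 -0.8034  0.0187] [0.0245 0.0103 0.0212] 56.34436123739345
(np.float64(0.08174568849112335), array([ 0.5514, -0.0081]), np.float64(171.78433522416606))
```

Emit:
{"method": "servo_tool", "body": {
  "rot": [
    [0,0,-6],
    [0,0,-6]
  ],
  "dp": [
    [0.0003,0.0003,-0.0001],
    [0.0003,0.0003,0]
  ],
  "fingers": [0.0,0.0]
}}

```text
time_s: 24.3
tool_pos: [0.5519, -0.0062, 0.2223]
orientation: [180.0, 0.0, 103.1]
contact_force: [1.7, -0.2, -2.7]
gripper_width: 0.195
gripper_force: 59.9
```

```bash
python3 t.py
```

```text
now 24.3 [ 0.5519 -0.0062  0.2223] 103.09633342255539 [ 1.6953 -0.233  -2.6605] Tz 0.16104960850089658 eff -0.5561458133161068
24.45 [ 0.5519 -0.0062  0.2224] [179.9739   0.0462 103.2896] F [ 1.8185 -0.7002 -1.9663] T [-0.2073 -0.6647  0.0583] [0.0616 0.0452 0.0682] 68.40811189482677
(np.float64(0.08180741298747651), array([ 0.5517, -0.008 ]), np.float64(171.03842785840266))
```

Emit:
{"method": "servo_tool", "body": {
  "rot": [
    [0,0,-6],
    [0,0,-6]
  ],
  "dp": [
    [0.0002,0.0002,0],
    [0.0002,0.0002,0]
  ],
  "fingers": [0.0,0.0]
}}

```text
time_s: 24.7
tool_pos: [0.5523, -0.006, 0.2223]
orientation: [180.0, 0.1, 91.1]
contact_force: [2.5, -1.8, -2.9]
gripper_width: 0.199
gripper_force: 60.0
```

```bash
python3 t.py
```

```text
now 24.7 [ 0.5523 -0.006   0.2223] 91.0939365547114 [ 2.4836 -1.7795 -2.9154] Tz 0.16190511321080384 eff -0.5458294227719307
24.85 [ 0.5523 -0.006   0.2223] [179.9718   0.0728  91.2837] F [ 2.1026 -1.6367 -1.2852] T [-0.5174 -0.6245  0.0125] [ 0.0534 -0.0035 -0.0124] 80.45098077852309
(np.float64(0.08197706092624249), array([ 0.5517, -0.0078]), np.float64(170.64181213686305))
```

Emit:
{"method": "servo_tool", "body": {
  "rot": [
    [0,0,-5],
    [0,0,-5]
  ],
  "dp": [
    [0.0003,0.0001,0],
    [0.0002,0.0001,-0.0001]
  ],
  "fingers": [0.0,0.0]
}}

```text
time_s: 25.1
tool_pos: [0.5527, -0.0058, 0.2223]
orientation: [180.0, 0.1, 81.1]
contact_force: [1.3, -2.5, 1.2]
gripper_width: 0.203
gripper_force: 60.3
```

```bash
python3 t.py
```

```text
now 25.1 [ 0.5527 -0.0058  0.2223] 81.12844037536848 [ 1.3395 -2.5282  1.2343] Tz 0.14078938321836368 eff -0.4156535491347313
25.25 [ 0.5527 -0.0059  0.2223] [179.9738   0.0878  81.2612] F [ 1.7427 -3.9432  0.7693] T [-0.8442 -0.4386  0.0192] [ 0.06    0.024  -0.0263] 90.49424881199187
(np.float64(0.08200754853205164), array([ 0.5519, -0.0079]), np.float64(170.98591654797957))
```

Emit:
{"method": "servo_tool", "body": {
  "rot": [
    [0,0,-4],
    [0,0,-4]
  ],
  "dp": [
    [0.0002,0,0],
    [0.0002,0,0]
  ],
  "fingers": [0.0,0.0]
}}

```text
time_s: 25.5
tool_pos: [0.553, -0.0059, 0.2223]
orientation: [180.0, 0.1, 73.1]
contact_force: [1.3, -4.6, 1.2]
gripper_width: 0.203
gripper_force: 60.5
```

```bash
sed -i 's/T.append(s\["torque"\])/T.append(s["torque"]);print("eff",s["effort"][5])/' t.py; python3 t.py
```

```text
now 25.5 [ 0.553  -0.0059  0.2223] 73.1389506511282 [ 1.2701 -4.6438  1.2493] Tz 0.17273007914894198 eff -0.29688064008951187
eff 0.25437673553824425
eff 0.23665367625653744
eff 0.0555448152590543
25.65 [ 0.553  -0.0059  0.2223] [179.9746   0.0875  73.2343] F [ 0.7733 -4.493   2.9141] T [-1.0934 -0.267   0.0047] [ 0.0562 -0.0626  0.0206] 98.52657622036565
(np.float64(0.08213450974942081), array([ 0.552 , -0.0078]), np.float64(170.1282042581926))
```

Emit:
{"method": "servo_tool", "body": {
  "rot": [
    [0,0,-3],
    [0,0,-3]
  ],
  "dp": [
    [0.0001,-0.0001,0],
    [0.0001,0,0]
  ],
  "fingers": [0.0,0.0]
}}

```text
time_s: 25.9
tool_pos: [0.5531, -0.006, 0.2223]
orientation: [180.0, 0.1, 67.2]
contact_force: [0.4, -5.1, 4.3]
gripper_width: 0.204
gripper_force: 60.7
```

```bash
python3 t.py
```

```text
now 25.9 [ 0.5531 -0.006   0.2223] 67.152075712108 [ 0.4104 -5.1096  4.2746] Tz 0.12617105891145913 eff -0.16911100130528212
eff 0.23499221540987492
eff 0.1874226937070489
eff 0.0539270241279155
26.05 [ 0.5532 -0.006   0.2223] [179.963    0.0794  67.2256] F [-0.0569 -5.7222  3.0764] T [-1.2434 -0.148   0.0537] [0.0951 0.0269 0.039 ] 104.52963520288276
(np.float64(0.08209725570800716), array([ 0.552 , -0.0079]), np.float64(170.70292140004685))
```

Emit:
{"method": "servo_tool", "body": {
  "rot": [
    [0,0,-3],
    [0,0,-3]
  ],
  "dp": [
    [0.0001,-0.0002,0],
    [0,-0.0002,0]
  ],
  "fingers": [0.0,0.0]
}}

```text
time_s: 26.3
tool_pos: [0.5533, -0.0062, 0.2223]
orientation: [180.0, 0.0, 61.2]
contact_force: [-0.2, -3.8, 3.1]
gripper_width: 0.2
gripper_force: 60.7
```

```bash
python3 t.py
```

```text
now 26.3 [ 0.5533 -0.0062  0.2223] 61.17001028749503 [-0.2429 -3.8013  3.0753] Tz 0.2198505299670296 eff -0.14625736512243748
eff 0.24983852170407772
eff 0.2058531017974019
eff 0.0684374081902206
26.45 [ 0.5533 -0.0062  0.2223] [179.9679   0.0446  61.2206] F [-0.0109 -5.3235  5.0283] T [-1.2033 -0.1032  0.0393] [0.0677 0.0214 0.0288] 110.50563901231507
(np.float64(0.08224003268022578), array([ 0.5522, -0.0079]), np.float64(170.10291560571548))
```

Emit:
{"method": "servo_tool", "body": {
  "rot": [
    [0,0,-3],
    [0,0,-3]
  ],
  "dp": [
    [0.0001,-0.0002,0.0003],
    [0,-0.0002,0]
  ],
  "fingers": [0.0,0.0]
}}

```text
time_s: 26.7
tool_pos: [0.5534, -0.0064, 0.2223]
orientation: [180.0, 0.0, 55.1]
contact_force: [0.8, -4.8, 2.2]
gripper_width: 0.201
gripper_force: 60.6
```

```bash
python3 t.py
```

```text
now 26.7 [ 0.5534 -0.0064  0.2223] 55.14365093853576 [ 0.8191 -4.8088  2.156 ] Tz 0.17903257305519843 eff -0.12505624908953905
eff 0.26488306000828743
eff 0.213375398889184
eff 0.07227163994684815
26.85 [ 0.5534 -0.0064  0.2223] [179.9853   0.0155  55.2085] F [ 0.6662 -4.9044  2.1366] T [-1.1647 -0.2505  0.0599] [0.0909 0.0439 0.0451] 116.48763580734607
(np.float64(0.08224598441073008), array([ 0.5522, -0.008 ]), np.float64(170.78886011430438))
```

Emit:
{"method": "servo_tool", "body": {
  "rot": [
    [0,0,-3],
    [0,0,-3]
  ],
  "dp": [
    [0,-0.0003,0],
    [0,-0.0003,0]
  ],
  "fingers": [0.0,0.0]
}}

```text
time_s: 27.1
tool_pos: [0.5535, -0.0068, 0.2223]
orientation: [-180.0, -0.0, 49.1]
contact_force: [0.6, -3.3, 1.9]
gripper_width: 0.202
gripper_force: 60.5
```

```bash
python3 t.py
```

```text
now 27.1 [ 0.5535 -0.0068  0.2223] 49.14036661446051 [ 0.612  -3.2982  1.8842] Tz 0.27014312468518104 eff -0.09599742013961077
eff 0.2862394228577614
eff 0.23663794621825218
eff 0.09520185878500342
27.25 [ 0.5535 -0.0068  0.2223] [-179.9917   -0.0314   49.2108] F [ 1.2209 -3.1319  1.9364] T [-0.876  -0.3861  0.0926] [0.1687 0.0447 0.0644] 122.43714374309415
(np.float64(0.08224362372073105), array([ 0.5523, -0.0083]), np.float64(170.65833553353204))
```

Emit:
{"method": "servo_tool", "body": {
  "rot": [
    [0,0,-3],
    [0,0,-3]
  ],
  "dp": [
    [0,-0.0002,0],
    [0,-0.0002,0]
  ],
  "fingers": [0.0,0.0]
}}

```text
time_s: 27.5
tool_pos: [0.5536, -0.0071, 0.2223]
orientation: [-180.0, -0.1, 43.1]
contact_force: [2.2, -2.3, 1.1]
gripper_width: 0.204
gripper_force: 60.4
```

```bash
python3 t.py
```

```text
now 27.5 [ 0.5536 -0.0071  0.2223] 43.14059915911925 [ 2.163  -2.2644  1.0757] Tz 0.2713051261117487 eff -0.07217767182737589
eff 0.3097679279744625
eff 0.26080185547471046
eff 0.11907032690942287
27.65 [ 0.5535 -0.0071  0.2223] [-179.982    -0.0555   43.213 ] F [ 2.4678 -2.3671  1.1585] T [-0.6237 -0.4713  0.1289] [0.1421 0.0968 0.148 ] 128.3992980386415
(np.float64(0.08227870954587409), array([ 0.5525, -0.0083]), np.float64(171.58471861024793))
```

Emit:
{"method": "servo_tool", "body": {
  "rot": [
    [0,0,-2],
    [0,0,-2]
  ],
  "dp": [
    [0.0001,-0.0001,0],
    [0.0001,-0.0001,0]
  ],
  "fingers": [0.0,0.0]
}}

```text
time_s: 27.9
tool_pos: [0.5536, -0.0073, 0.2222]
orientation: [-180.0, -0.0, 39.0]
contact_force: [2.0, -0.8, 0.9]
gripper_width: 0.197
gripper_force: 60.4
```

```bash
sed -i 's/range(3)/range(6)/' t.py; python3 t.py
```

```text
now 27.9 [ 0.5536 -0.0073  0.2222] 39.024927303896916 [ 1.9717 -0.8167  0.912 ] Tz 0.2497732716284261 eff 0.04705727566033602
eff 0.28594027273356915
eff 0.2648411225527525
eff 0.1647221390157938
eff 0.13802481349557638
eff 0.13255827594548464
eff 0.13174965977668762
28.2 [ 0.5536 -0.0073  0.2223] [-179.9638   -0.0454   39.106 ] F [2.3188 0.0316 0.3919] T [-0.1433 -0.605   0.1414] [0.1528 0.162  0.1802 0.0968 0.0934 0.1634] 132.48661056285277
(np.float64(0.0823290096652368), array([ 0.5525, -0.0084]), np.float64(170.75901671500546))
```

Emit:
{"method": "servo_tool", "body": {
  "rot": [
    [0,0,-2],
    [0,0,-2]
  ],
  "dp": [
    [0.0001,-0.0001,0],
    [0.0001,0,0]
  ],
  "fingers": [0.0,0.0]
}}

```text
time_s: 28.45
tool_pos: [0.5537, -0.0074, 0.2222]
orientation: [-180.0, -0.0, 35.0]
contact_force: [2.9, 0.0, 1.2]
gripper_width: 0.204
gripper_force: 60.3
```

```bash
python3 t.py
```

```text
now 28.45 [ 0.5537 -0.0074  0.2222] 34.9810665437245 [2.9345 0.0175 1.2263] Tz 0.27017096771415866 eff 0.06339864805340767
eff 0.30985630117356777
eff 0.2834098879247904
eff 0.17910192254930735
eff 0.14958168379962444
eff 0.1419600611552596
eff 0.1393960928544402
28.75 [ 0.5537 -0.0074  0.2222] [-179.9587   -0.0192   35.0946] F [2.394  2.0195 0.567 ] T [ 0.3254 -0.554   0.1659] [0.2849 0.1189 0.1649 0.1162 0.1257 0.1848] 136.48872150799957
(np.float64(0.08240223087957646), array([ 0.5526, -0.0085]), np.float64(170.75493005876953))
```

Emit:
{"method": "servo_tool", "body": {
  "rot": [
    [0,0,0],
    [0,0,0],
    [0,0,0]
  ],
  "dp": [
    [-0.0001,0.0004,0],
    [-0.0001,0.0004,0],
    [0,0,0]
  ],
  "fingers": [0.0,0.0,0.0]
}}

```text
time_s: 29.12
tool_pos: [0.5537, -0.0071, 0.2223]
orientation: [180.0, 0.0, 35.1]
contact_force: [2.9, 0.4, -1.2]
gripper_width: 0.201
gripper_force: 60.1
```

```bash
python3 t.py
python3 - <<'E'
from h import *
p=imaging.camera("wrist");print(bar(p,(.5525,-.008)))
cv2.imwrite("pics/tight.png",cv2.resize(p["image"][160:400,160:480,::-1],(800,600),interpolation=cv2.INTER_CUBIC))
for th in("foot_edge","notch_seat"):
  for r in finder.spot_point(p,th)[:1]: print(th,r["score"],r["at"],world(p,r["at"],z=.04))
E
```

```text
now 29.125 [ 0.5537 -0.0071  0.2223] 35.080392844597824 [ 2.906   0.3819 -1.2334] Tz 0.1435650829193248 eff 0.16556133516132832
eff 0.16557590570300817
eff 0.1659192144870758
eff 0.16612648498266935
eff 0.16621178481727839
eff 0.1662130979821086
eff 0.16612126026302576
29.425 [ 0.5537 -0.0071  0.2222] [179.9576   0.0203  35.0774] F [ 3.4142 -1.3355 -1.3962] T [-0.3224 -0.739   0.1766] [0.2223 0.1518 0.2168 0.1427 0.16   0.1662] 136.56043461945828
(np.float64(0.08239600419931724), array([ 0.5527, -0.0085]), np.float64(171.05793425210408))
(np.int64(1360), np.float64(0.07738425632047427), array([ 0.55230045, -0.00864711]), array([0.04596374, 0.01644851]), 34.95851516723633)
notch_seat 0.64 [315.4, 262.9] [ 0.55178026 -0.00826946  0.04      ]
```

Emit:
{"method": "servo_tool", "body": {
  "rot": [
    [0,0,-2],
    [0,0,-2],
    [0,0,-2]
  ],
  "dp": [
    [0.0001,0.0001,0],
    [0,0.0001,0],
    [0,0.0001,0]
  ],
  "fingers": [0.0,0.0,0.0]
}}

```text
time_s: 29.95
tool_pos: [0.5538, -0.0069, 0.2223]
orientation: [179.9, 0.0, 29.0]
contact_force: [2.5, -4.6, -3.2]
gripper_width: 0.198
gripper_force: 59.9
```

```bash
python3 t.py
```

```text
now 29.95 [ 0.5538 -0.0069  0.2223] 28.952142052193388 [ 2.5421 -4.6402 -3.2375] Tz 0.32615742354862287 eff 0.10100984014570713
eff 0.3341589868068695
eff 0.285589462146163
eff 0.20013980101794004
eff 0.18460939172655344
eff 0.18301160540431738
eff 0.183021929115057
30.25 [ 0.5537 -0.007   0.2222] [179.9285   0.0437  28.9892] F [ 3.659  -4.4677 -2.6629] T [-0.9987 -0.8018  0.1963] [0.2476 0.2118 0.1617 0.1628 0.2163 0.1775] 142.6716243935691
(np.float64(0.08236061110961107), array([ 0.5528, -0.0083]), np.float64(171.447813720321))
```

Emit:
{"method": "servo_tool", "body": {
  "rot": [
    [0,0,-2],
    [0,0,-1.5],
    [0,0,0]
  ],
  "dp": [
    [0,0,0],
    [0,0,0],
    [0,0,0]
  ],
  "fingers": [0.0,0.0,0.0]
}}

```text
time_s: 30.62
tool_pos: [0.5538, -0.007, 0.2222]
orientation: [179.9, 0.0, 25.5]
contact_force: [4.0, -5.4, -2.8]
gripper_width: 0.198
gripper_force: 59.9
```

```bash
python3 t.py
```

```text
now 30.625 [ 0.5538 -0.007   0.2222] 25.49084107273642 [ 4.022  -5.3515 -2.7709] Tz 0.19326542003347483 eff 0.26726645417511463
eff 0.2379447966814041
eff 0.2336397534236312
eff 0.233312314376235
eff 0.2333863265812397
eff 0.23343713488429785
eff 0.2334740711376071
30.925 [ 0.5538 -0.007   0.2222] [179.9111   0.0392  25.4948] F [ 3.8718 -4.6364 -2.5009] T [-1.0658 -0.7995  0.2406] [0.2498 0.221  0.234  0.2532 0.2437 0.242 ] 146.16300767447967
(np.float64(0.08250347967655611), array([ 0.5529, -0.0083]), np.float64(170.34943134354305))
```

Emit:
{"method": "servo_tool", "body": {
  "rot": [
    [0,0,0],
    [0,0,0],
    [0,0,0],
    [0,0,0],
    [0,0,0]
  ],
  "dp": [
    [0.0003,-0.0003,0],
    [0,0,0],
    [0,0,0],
    [0,0,0],
    [0,0,0]
  ],
  "fingers": [0.0,0.0,0.05,0.05,0.05]
}}

```text
time_s: 31.55
tool_pos: [0.5536, -0.0065, 0.2221]
orientation: [-179.9, 0.0, 25.6]
contact_force: [0.4, 0.1, 0.2]
gripper_width: 0.583
gripper_force: 0.0
```

Emit:
{"method": "servo_tool", "body": {
  "rot": [
    [0,0,0],
    [0,0,0],
    [0,0,0],
    [0,0,0],
    [0,0,0]
  ],
  "dp": [
    [0,0,0.01],
    [0,0,0.03],
    [0,0,0.05],
    [0,-0.02,0.05],
    [0,0,0]
  ],
  "fingers": [0.05,0.05,0.05,0.05,0.05]
}}

```text
time_s: 32.17
tool_pos: [0.5556, -0.0279, 0.3675]
orientation: [179.7, -0.4, 25.5]
contact_force: [0.7, 0.2, 0.2]
gripper_width: 0.586
gripper_force: 0.0
```

Emit:
{"method": "servo_tool", "body": {
  "rot": [
    [0,0,0]
  ],
  "dp": [
    [0,0,0]
  ],
  "fingers": [0.05]
}}

```text
time_s: 32.3
tool_pos: [0.5537, -0.0268, 0.3625]
orientation: [-180.0, -0.0, 25.6]
contact_force: [-0.5, -0.2, -0.8]
gripper_width: 0.584
gripper_force: 0.0
```

Run:
```python
from h import *
np.set_printoptions(precision=4,suppress=True)
p=imaging.camera("wrist");s=manip.get_state();print(s["time_s"],s["tool_pos"],s["orientation"],s["contact_force"],s["gripper_width"])
print(bar(p,(.5525,-.008)))
c=np.array(p["R"])@np.array([.552,-.008,.082])+p["t"];u,v=p["fx"]*c[0]/c[2]+p["cx"],p["fy"]*c[1]/c[2]+p["cy"];print(u,v)
try: print(shank(p,(u,v),12)[1:5])
except Exception as e: print(e)
for th in("foot_edge","notch_seat"):
  for r in finder.spot_point(p,th)[:1]: print(th,r["score"],r["at"],world(p,r["at"],z=.04))
u,v=int(u),int(v);x,y=max(u-120,0),max(v-90,0);cv2.imwrite("pics/end.png",cv2.resize(p["image"][y:y+180,x:x+240,::-1],(800,600),interpolation=cv2.INTER_CUBIC))
```

```text
32.35 [ 0.5534 -0.0266  0.3616] [-179.9373    0.0605   25.5953] [-0.1508 -0.1543 -0.0737] 0.5879036131934
(np.int64(1007), np.float64(0.07735982296043362), array([ 0.5521, -0.0075]), array([0.0452, 0.0175]), 25.037378311157227)
293.18179446746905 190.8372760838985
(np.float64(0.08259297808293822), array([ 0.5523, -0.0082]), np.float64(169.6651591561219), array([0.0014, 0.0109]))
foot_edge 0.95 [317.0, 187.3] [ 0.5517 -0.0289  0.04  ]
notch_seat 0.7 [237.3, 144.6] [0.5566 0.0504 0.04  ]
```

View pics/end.png

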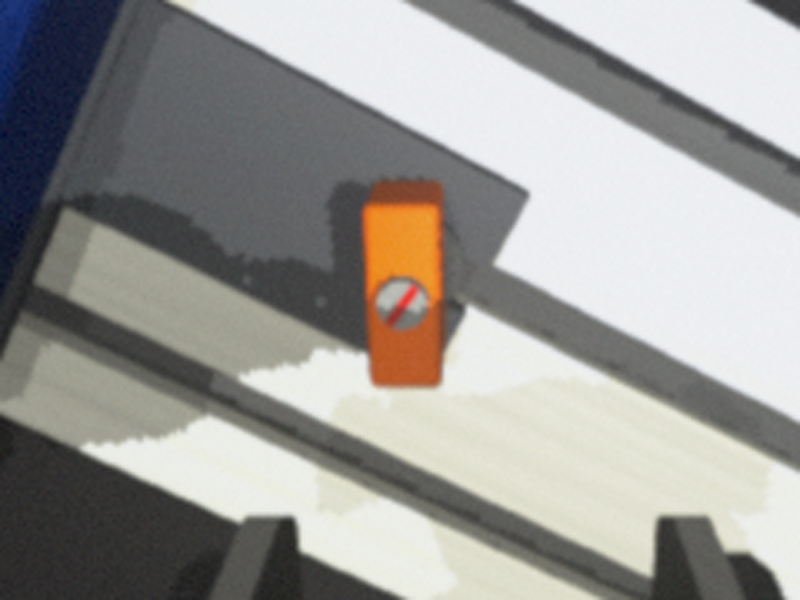

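The bar knob sits on the foot with the shank at (0.552, -0.008). That is 20 mm past the foot edge at y = -0.029, so it is home. The red line (crop 403,303) lies across the slot, the knob has not turned back, and the coater has not moved.

```bash
python3 -c "
from workcell import manip;print(manip.sign_off())"
```

```text
the job is handed in; nothing more can be done
None
```

The T-bolt is home in the notch with its head across under the slot's lips, and the knob is down on the foot at about 0.24 N m. The coater did not visibly move, the gripper has let go and is clear, and the job is handed in.

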